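# Hold a tensioner arm in its bracket for the pivot bolt

## Robot

A 6-joint arm with a two-finger parallel gripper is mounted at the origin on the work surface. World frame = base frame: x ahead of the robot, y to its left, z up, the work surface at z = 0. Lengths are in m, angles in rad, forces in N, time in s.
With the tool pointing down it reaches from about 0.425 to 0.95 m from the base axis. Payload 14.7 kg.
Tool frame: the origin (TCP) lies midway between the tips of the shut fingers; the grasp point (between the pads) lies 19 mm behind it (env.grip_depth is the z of the grasp point in the tool frame, in m); z points along the fingers, y is the direction in which the jaws open and shut (so a half turn about z gives the same grasp; the last joint's range is limited). The gripper opens to 85 mm and grips with 20 to 120 N. Pads are 22 mm wide; open, the fingers measure 114 mm over their backs; the gripper's body (76 mm by 85 mm) begins 54 mm behind the grasp point. The pads swing forward as they close: fully open they stand 13 mm farther back than shut.
Start: joints at [-1.235, 0.48, 1.596, -0, 1.065, -0.047], TCP at [0.243, -0.603, 0.231] pointing down, gripper open.
Joint ranges: [-2.75, 2.75], [-0.82, 2.05], [0.23, 2.67], [-1.56, 4.7], [0.09, 2.69], [-2.92, 2.92]. Speed limits (rad/s): [1.89, 1.89, 2.39, 3.01, 3.01, 3.01].

## Interface

Orientations are given as a unit quaternion [x, y, z, w].
In Python, from station import sensors, eyes, job, finder, env gives the robot as it stands. The module is installed in compiled form; this text tells all that it offers.
- The arm moves only by the tool apply_moves, never from a script. Its argument "motion" is a list of rows, each a list of 7 numbers: the turn, a rotation vector about the tool's x, y, z in degrees, then the shift along the tool's x, y, z in mm, then the closure, from 0 (fully open) to 1 (shut). A call has 1 to 5 rows; each row shifts and turns the commanded pose from where the row before left it, along the tool's axes as they then stand; what a row does not reach is not made up. A row lasts 1/12 s, in which the tool goes at most 41.7 mm and 7.16 degrees, less where a joint would pass 70% of its speed; a pose out of reach is approached as far as the arm can. A call with a gripper value outside its range is refused whole. The fingers move at their own pace and stop on an object; "squeeze" is the grip in N (left out, the last holds). Time passes only in rows, so rows that do not move let the fingers close. It gives the time, the measured TCP pose, the force and the opening at its end, in the units of the state.
- sensors.sense(): the state, without advancing time (a new reading comes with each control period).
- eyes.camera(name): name is "side" or "top" or "wrist"; returns a dict with "image" (400x640x3 uint8, red, green, blue), "intrinsics" (3x3 intrinsics, pixels), "R" (3x3) and "t" (3): a world point X has camera coordinates R X + t; the wrist camera has in their place "hand_eye" (4x4, takes a point from camera to tool coordinates, whose origin is the TCP and whose axes are the flange's). Camera axes: x right, y down, z forward; pixel columns grow to the right and rows downward; lengths in m; the calibration is good to about 2 mm. A picture is of the moment at which its call begins: read the wrist's pose just before it. There is no depth.
- job.hand_in(): hands the job in, once; it reports no verdict.
Trained networks look in a picture, given as the dict that the camera call returned (one of the last four; its "shot" number tells which), for a name from the list of things; names that differ only in an ending like _2 or _b are one class to them, and where a whole thing is asked for, a point or a joint stands for the part that bears it (a point fixed in the world has none). Each returns a list of dicts, best first, with "confidence" (0 to 1); they miss things now and then, are a little off and sometimes report something else, mostly with a low value. They report only what shows in the picture. A call takes as long as a camera call. They do not tell look-alikes from the thing itself.
- finder.outline_of(label, picture): "mask" (400x640 bool, what is visible of it).
- finder.pinpoint(label, picture): "centre" ([x, y, z] in m, in world coordinates, good to about 4 mm: a listed point, or the origin of a listed thing).
The state is a dict: "time": time; "q": joint angles; "joint_velocities": joint speeds; "tau": joint torques, N m; "tool_pos": TCP position; "orientation": TCP orientation; "ft_force": force on the tool from outside, world axes, zero at the start; "moment": the same for the moment, N m; "finger_gap": finger opening in m.
Only numpy, scipy, OpenCV 4.12 (cv2) and the standard library are available. Lean on these libraries where they do the work, as an engineer would, in place of code of your own. Each camera call takes 0.05 s, during which the arm holds its last target.

## Task

Get the belt tensioner ready for its pivot bolt. First slide the spacer sleeve over the upright stud of the bracket, fully down onto its seat, and let go of it; then pick up the tensioner arm, bring its eye down between the bracket's two ears with the roller end sticking out of the open side, and line the hole of the eye up with the holes of the ears so that a bolt could be pushed straight through. Finish while still holding the arm there, steady and not leaning on the bracket, and leave the other loose parts where they lie.

Things in the scene. Friction and masses are not known exactly. Their poses are not given: they have to be found in the camera images.
- bracket: Fixed aluminium casting bolted to the table; origin on the table straight below the pivot point. y runs along the ears' hole axis towards the stud, z up, -x is the open side. Base plate 8 mm thick, x -45 to 45, y -48 to 148 mm. Two upright ears, tops 97 mm above the table; a wall, top 70 mm above the table, closes the gap on the +x side (inner face 22 mm from the axis). Open above, on -x and below.
- pivot (a point): Middle of the bracket's hole axis, half-way between its two ears, 75 mm above the table; axes as the bracket's. The ears are 10 mm thick, 44 mm wide (x -22 to 22 mm) and leave a gap of 34 mm (y -17 to 17 mm); each has an 18 mm bolt hole. Free space below this point down to the base plate, 67 mm.
- stud_seat (a point): Centre of the round seat (34 mm across, 26 mm above the table) on the same bracket, 105 mm along the bracket's +y from the pivot point. From it the fixed upright steel stud rises 56 mm: 16 mm in diameter, its top 4 mm tapering to 10 mm. Axes as the bracket's.
- sleeve_mid (a point): Centre of the spacer sleeve, half-way up: a loose plain steel tube standing upright on the table, 34 mm outside, bore 20 mm, 44 mm tall, about 0.12 kg; z is its axis. Fully home on the stud this point is 22 mm above the seat, and the stud stands 12 mm out of the sleeve.
- strap_mid (a point): Centre of the strap of the tensioner arm, the place to grasp. The arm (loose, dark steel, about 0.35 kg, balanced about this point) lies level on the table: a straight strap 16 mm wide (its y) and 24 mm high (its z), free for about 100 mm of length along its x, with the eye at the +x end and the roller at the -x end. This point is 20 mm above the table as it lies.
- eye (a point): Centre of the arm's eye: a short tube across the arm with its axis along the arm's y, level; 40 mm outside, see-through hole 18 mm, 24 mm long. 70 mm along the arm's +x from the strap centre; same axes as the arm.
- roller (a point): Centre of the solid roller at the arm's other end, axis also along the arm's y: 40 mm in diameter, 44 mm long (too long to go between the ears), 70 mm along the arm's -x from the strap centre.
- bearing_mid (a point): Centre of a loose ball bearing lying flat: 52 mm across, 15 mm thick, bore 24 mm. Bystander, leave alone.
- plug_mid (a point): Centre of a loose solid stepped steel plug (no hole): 34 mm across, 30 mm tall. Bystander, leave alone.
- conrod_mid (a point): Middle of a loose connecting rod lying flat, 165 mm long and 20 mm thick, with a big ring at one end and a small one at the other, their holes facing up. Bystander, leave alone.
Things that resemble listed ones, but are neither listed nor needed, are in the scene too. What is shaped like the part that bears sleeve_mid but green is not meant.

How it is judged:
By the outcome, as a careful person would: the job done as asked, in the order asked, and still so for the second after the job is handed in, while the arm keeps its last pose, push and grip.
It also fails if it takes over 64 s, if anything falls off the work surface, if the arm or the gripper's body presses on something with over 40 N, if the wrist force passes 120 N, or if a joint passes its speed limit or range.

## Working session

There is one attempt and no reset: what is moved stays moved. The work goes in short steps, Python scripts to look and compute and a tool call to move; the robot and the scene stay as the last step left them, time stands still between calls to the robot, and variables do not carry over. Pictures are saved under pics/ and viewed, and the job is handed in when it is done.

Besides the shell and the picture viewer there is one more tool, called after "Request:" by a JSON object that holds its "op" and its "data", one argument or row to a line. apply_moves: Moves the arm, as the interface text tells. Its arguments: {"type":"object","properties":{"motion":{"type":"array"},"squeeze":{"type":"number"}},"required":["motion"]}

```bash
mkdir -p pics; cat > h.py <<'E'
import numpy as np, cv2
from station import sensors, eyes, job, finder, env
from scipy.spatial.transform import Rotation as Ro
def save(n,im): cv2.imwrite('pics/'+n+'.png',cv2.cvtColor(im,cv2.COLOR_RGB2BGR))
def Rt(p,s=None):
    if 'R' in p: return np.array(p['R']),np.array(p['t'])
    T=np.eye(4);T[:3,:3]=Ro.from_quat(s['orientation']).as_matrix();T[:3,3]=s['tool_pos']
    M=np.linalg.inv(T@np.array(p['hand_eye']));return M[:3,:3],M[:3,3]
def proj(X,p,s=None):
    R,t=Rt(p,s);c=np.array(p['intrinsics'])@(R@np.array(X,float)+t);return c[:2]/c[2]
def ray(uv,p,z,s=None):
    R,t=Rt(p,s);d=R.T@np.linalg.solve(np.array(p['intrinsics']),[uv[0],uv[1],1.]);o=-R.T@t
    return o+d*(z-o[2])/d[2]
E
python3 - <<'E'
from h import *
np.set_printoptions(precision=4,suppress=True)
s=sensors.sense();print(s)
for n in ['top','side']:
    p=eyes.camera(n);save(n+'0',p['image'])
    for l in ['bracket','pivot','stud_seat','sleeve_mid','strap_mid','eye','roller','bearing_mid','plug_mid','conrod_mid']:
        for r in finder.pinpoint(l,p): print(n,l,round(r['confidence'],2),np.array(r['centre']),proj(r['centre'],p).round())
print(sensors.sense()['time'],env.grip_depth)
E
```

```text
{'time': 0.0, 'q': array([-1.2346,  0.4808,  1.5968, -0.    ,  1.0651, -0.0466]), 'joint_velocities': array([-0.0015, -0.0006, -0.0006,  0.0014,  0.0017,  0.0005]), 'tau': array([ -0.0034, -95.0671, -43.0181,  -0.0003,   0.0119,   0.    ]), 'tool_pos': array([ 0.2427, -0.6026,  0.2307]), 'orientation': array([ 0.9817,  0.1902, -0.0001, -0.0006]), 'ft_force': array([-0.4608, -0.3622,  0.3486]), 'moment': array([0.018 , 0.0075, 0.0433]), 'finger_gap': 0.08535481962203996}
top bracket 0.66 [ 0.5567 -0.0532  0.0025] [341. 205.]
top pivot 0.87 [ 0.5584 -0.0447  0.0778] [339. 200.]
top stud_seat 0.64 [0.5495 0.0527 0.0247] [306. 206.]
top sleeve_mid 0.65 [ 0.6488 -0.2504  0.0228] [407. 173.]
top sleeve_mid 0.63 [ 0.651  -0.1783  0.0203] [383. 173.]
top sleeve_mid 0.63 [ 0.7188 -0.2931  0.0231] [420. 151.]
top strap_mid 0.74 [ 0.4836 -0.3209  0.0181] [432. 228.]
top eye 0.74 [ 0.5504 -0.336   0.0203] [436. 206.]
top roller 0.89 [ 0.4126 -0.3026  0.018 ] [427. 252.]
top bearing_mid 0.7 [0.4504 0.1715 0.0135] [266. 239.]
top plug_mid 0.63 [0.6543 0.1951 0.0108] [260. 173.]
top conrod_mid 0.82 [0.4611 0.3216 0.0102] [216. 236.]
side bracket 0.62 [ 0.5552 -0.0486 -0.0018] [337. 240.]
side bracket 0.41 [ 0.56   -0.0451  0.0752] [338. 212.]
side pivot 0.83 [ 0.5602 -0.044   0.074 ] [338. 213.]
side stud_seat 0.9 [0.5478 0.0563 0.0277] [307. 212.]
side sleeve_mid 0.79 [ 0.6524 -0.2458  0.024 ] [432. 258.]
side sleeve_mid 0.73 [ 0.7241 -0.2893  0.0241] [470. 254.]
side sleeve_mid 0.62 [ 0.649  -0.1785  0.0214] [407. 244.]
side strap_mid 0.49 [0.546  0.0551 0.0261] [307. 213.]
side eye 0.62 [ 0.5465 -0.3395  0.017 ] [438. 314.]
side roller 0.62 [ 0.4108 -0.3078  0.0212] [373. 342.]
side bearing_mid 0.7 [0.4492 0.1767 0.0054] [250. 212.]
side bearing_mid 0.19 [ 0.6508 -0.2464  0.0215] [432. 260.]
side plug_mid 0.69 [0.6505 0.1971 0.0187] [307. 180.]
side conrod_mid 0.64 [0.4603 0.3254 0.0103] [227. 187.]
1.1 -0.0187
```

View pics/top0.png

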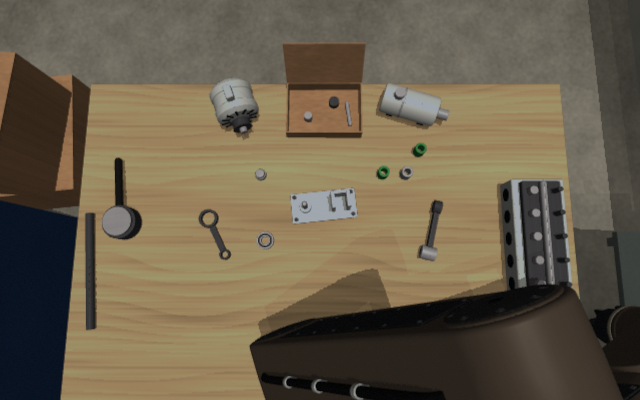

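View pics/side0.png

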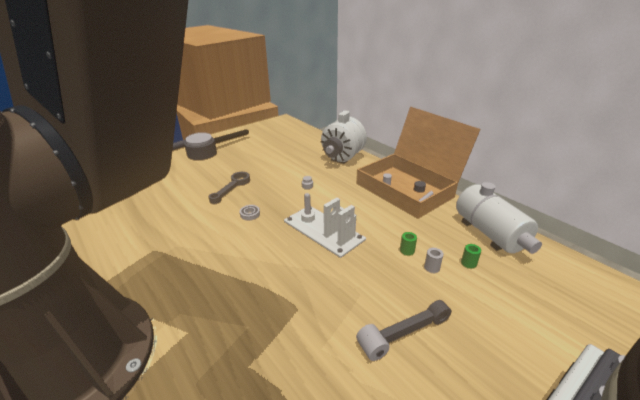

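```bash
python3 - <<'E'
import cv2,numpy as np
t=cv2.imread('pics/top0.png');s=cv2.imread('pics/side0.png')
a=cv2.resize(t[130:270,360:460],None,fx=4,fy=4,interpolation=3)
b=cv2.resize(s[220:360,360:490],None,fx=3,fy=4,interpolation=3)
cv2.imwrite('pics/crop0.png',np.hstack([a,b])[:, :800])
E
```

```text
(no output)
```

View pics/crop0.png

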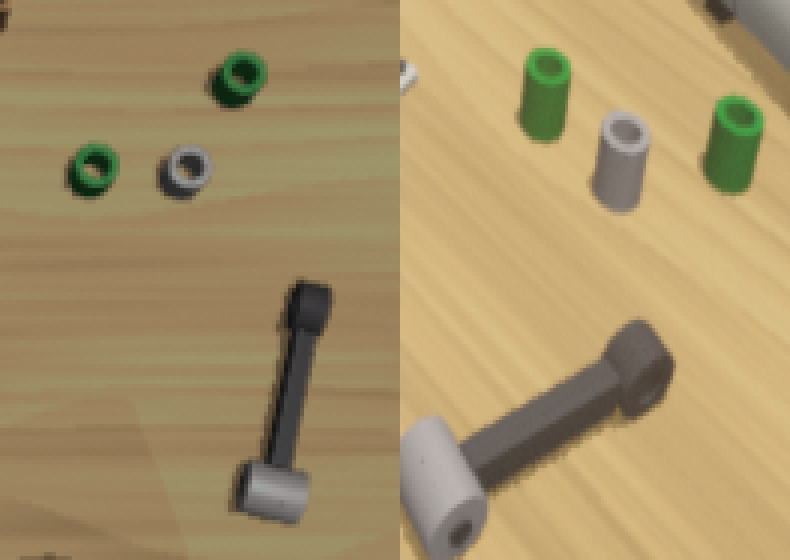

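Candidates for the sleeve in the top picture are the grey tube at (407,173) and the green tubes at (383,173) and (420,151). The other look-alikes are the plug at (260,173) and the conrod at (215,236), the latter against the tensioner arm. The crop shows the grey steel tube at (407,173) as the only one not green, so I choose it. The tensioner arm has its dark eye at (437,206) and its light roller at (428,252).

```bash
cat >> h.py <<'E'
def yawof(s):
    x=Ro.from_quat(s['orientation']).as_matrix()[:,0]; return np.degrees(np.arctan2(x[1],x[0]))
def plan(target,yaw=None):
    "remaining: yaw turn about tool z (do FIRST), then shift in tool axes after that turn, mm"
    s=sensors.sense();R=Ro.from_quat(s['orientation']).as_matrix();y=yawof(s)
    dy=0 if yaw is None else (yaw-y+180)%360-180
    R2=Ro.from_euler('z',dy,degrees=True).as_matrix()@R
    print('t %.2f pos %s yaw %.2f tiltz %s gap %.4f F %s'%(s['time'],np.round(s['tool_pos'],4),y,np.round(R[:,2],4),s['finger_gap'],np.round(s['ft_force'],1)))
    print('turn toolz %.2f  then shift mm %s; shift before turn %s'%(-dy,np.round(1e3*R2.T@(np.array(target)-s['tool_pos']),1),np.round(1e3*R.T@(np.array(target)-s['tool_pos']),1)))
E
python3 - <<'E'
from h import *
plan([0.6505,-0.248,0.23],30)
p=eyes.camera('wrist');print(p['hand_eye'])
print(p['intrinsics'])
E
```

```text
t 1.10 pos [ 0.2428 -0.6029  0.2313] yaw 21.94 tiltz [-0. -0. -1.] gap 0.0856 F [ 0.9 -0.3 -0.3]
turn toolz -8.06  then shift mm [ 530.5 -103.5    1.3]; shift before turn [ 510.8 -176.9    1.3]
[[ 2.35427979e-04 -9.60443997e-01 -2.78473109e-01  7.02999032e-02]
 [ 9.99999801e-01  6.30710850e-05  6.27894333e-04  4.31833723e-05]
 [-5.85493742e-04 -2.78473202e-01  9.60443821e-01 -1.42723535e-01]
 [ 0.00000000e+00  0.00000000e+00  0.00000000e+00  1.00000000e+00]]
[[278.17226561   0.         320.81726927]
 [  0.         278.17226561 200.49183595]
 [  0.           0.           1.        ]]
```

Request:
{"op": "apply_moves", "data": {
  "motion": [
    [0,0,-2,39,-13,0,0],
    [0,0,-2,39,-12,0,0],
    [0,0,-2,39,-11,0,0],
    [0,0,-2,39,-9,0,0],
    [0,0,0,39,-8,0,0]
  ],
  "squeeze": 40
}}

```text
time: 1.57
tool_pos: [0.3964, -0.4686, 0.2314]
orientation: [0.966, 0.259, 0.0, 0.0]
ft_force: [0.2, -0.3, -0.6]
finger_gap: 0.0853
```

Request:
{"op": "apply_moves", "data": {
  "motion": [
    [0,0,0,39,-8,0,0],
    [0,0,0,39,-8,0,0],
    [0,0,0,39,-8,0,0],
    [0,0,0,39,-8,0,0],
    [0,0,0,39,-8,0,0]
  ]
}}

```text
time: 1.98
tool_pos: [0.5455, -0.3364, 0.2314]
orientation: [0.966, 0.258, 0.0, 0.0]
ft_force: [0.9, -0.7, -0.3]
finger_gap: 0.0852
```

```bash
python3 - <<'E'
from h import *
s=sensors.sense()
p=eyes.camera('wrist');save('w1',p['image'])
for l in ['sleeve_mid','strap_mid','eye','roller']:
    for r in finder.pinpoint(l,p): print(l,round(r['confidence'],2),np.array(r['centre']).round(4),proj(r['centre'],p,s).round())
plan([0.6505,-0.248,0.23],30)
E
```

```text
sleeve_mid 0.98 [ 0.6504 -0.1783  0.0214] [245.  27.]
sleeve_mid 0.79 [ 0.651  -0.248   0.0261] [299.  60.]
sleeve_mid 0.61 [ 0.724  -0.2889  0.0217] [364.  18.]
sleeve_mid 0.29 [ 0.5489 -0.3345  0.0233] [321. 174.]
strap_mid 0.64 [ 0.4832 -0.3263  0.0192] [291. 212.]
eye 0.83 [ 0.5479 -0.3386  0.0225] [323. 176.]
roller 0.84 [ 0.4091 -0.3043  0.0208] [252. 249.]
t 2.23 pos [ 0.5441 -0.3379  0.2312] yaw 29.98 tiltz [-4.e-04 -1.e-04 -1.e+00] gap 0.0855 F [-0.5 -0.5  0. ]
turn toolz -0.02  then shift mm [137.1 -24.7   1.1]; shift before turn [137.1 -24.7   1.1]
```

View pics/w1.png

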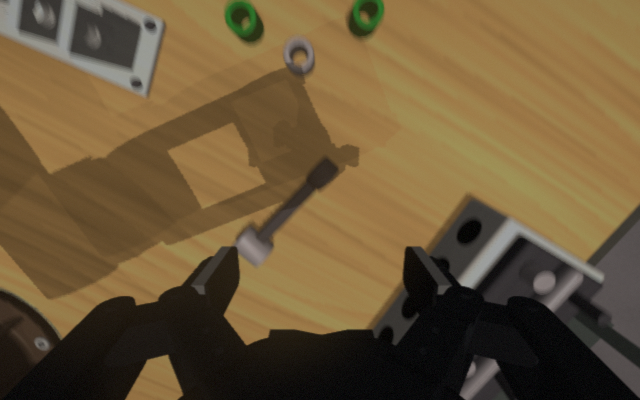

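The wrist view shows the grey sleeve at (299,57) between the green ones at (243,20) and (367,14), which agrees with the top and side estimates. Going over it.

Request:
{"op": "apply_moves", "data": {
  "motion": [
    [0,0,0,35,-7,10,0],
    [0,0,0,35,-6,30,0],
    [0,0,0,35,-6,30,0.1],
    [0,0,0,32,-6,30,0.1],
    [0,0,0,0,0,0,0.1]
  ]
}}

```text
time: 2.65
tool_pos: [0.6433, -0.2509, 0.1337]
orientation: [0.966, 0.259, -0.002, -0.002]
ft_force: [-2.2, 1.2, -1.0]
finger_gap: 0.0767
```

```bash
python3 - <<'E'
from h import *
s=sensors.sense()
p=eyes.camera('wrist');save('w2',p['image'])
for l in ['sleeve_mid']:
    for r in finder.pinpoint(l,p): print(l,round(r['confidence'],2),np.array(r['centre']).round(4),proj(r['centre'],p,s).round())
for z in (0,.022,.044):print(z,proj([0.651,-0.248,z],p,s))
plan([0.651,-0.248,0.012],30)
E
```

```text
sleeve_mid 0.96 [ 0.6515 -0.2488  0.0232] [324. 189.]
sleeve_mid 0.83 [ 0.6539 -0.178   0.02  ] [258. 148.]
sleeve_mid 0.81 [ 0.7215 -0.2924  0.0197] [404. 146.]
0 [322.6697958 183.2198072]
0.022 [322.71208316 188.40417698]
0.044 [322.76179734 194.49906624]
t 2.75 pos [ 0.6424 -0.2541  0.1377] yaw 29.95 tiltz [-2.6e-03  9.0e-04 -1.0e+00] gap 0.0769 F [-0.2  0.3  0.4]
turn toolz -0.05  then shift mm [ 10.7  -0.7 125.7]; shift before turn [ 10.7  -0.7 125.7]
```

View pics/w2.png

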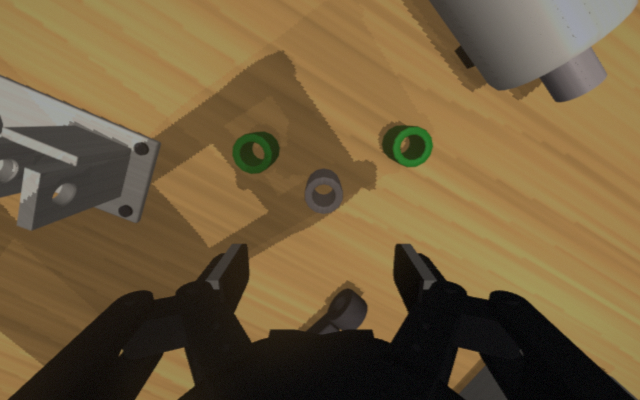

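Request:
{"op": "apply_moves", "data": {
  "motion": [
    [0,0,0,10,0,20,0.2],
    [0,0,0,0,0,30,0.2],
    [0,0,0,0,0,25,0.2],
    [0,0,0,0,0,0,0.2],
    [0,0,0,0,0,0,0.2]
  ]
}}

```text
time: 3.17
tool_pos: [0.6508, -0.2504, 0.0647]
orientation: [0.966, 0.257, -0.001, -0.0]
ft_force: [0.6, 0.6, 1.1]
finger_gap: 0.0682
```

```bash
python3 - <<'E'
from h import *
s=sensors.sense()
p=eyes.camera('wrist');save('w3',p['image'])
for l in ['sleeve_mid']:
    for r in finder.pinpoint(l,p): print(l,round(r['confidence'],2),np.array(r['centre']).round(4),proj(r['centre'],p,s).round())
plan([0.651,-0.248,0.012],30)
E
```

```text
sleeve_mid 0.91 [ 0.7228 -0.2857  0.019 ] [419. 159.]
sleeve_mid 0.82 [ 0.6542 -0.1812  0.0216] [234. 171.]
sleeve_mid 0.65 [ 0.6519 -0.2474  0.0238] [318. 220.]
t 3.27 pos [ 0.6526 -0.2505  0.0667] yaw 29.86 tiltz [ 0.0024 -0.0011 -1.    ] gap 0.0685 F [-0.3  0.2  0.6]
turn toolz -0.14  then shift mm [-0.2 -3.1 54.7]; shift before turn [-0.2 -3.1 54.7]
```

View pics/w3.png

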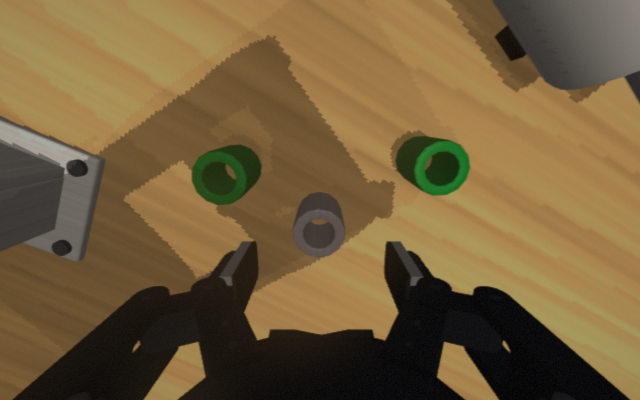

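The sleeve's top ring is centred at (319,231), within 1–2 mm of the line between the fingers. I'll go down and close.

Request:
{"op": "apply_moves", "data": {
  "motion": [
    [0,0,0,0,-1.5,20,0.2],
    [0,0,0,0,0,20,0.2],
    [0,0,0,0,0,13,0.2],
    [0,0,0,0,0,0,0.2],
    [0,0,0,0,0,0,0.3]
  ]
}}

```text
time: 3.68
tool_pos: [0.6515, -0.248, 0.012]
orientation: [0.966, 0.258, 0.0, 0.0]
ft_force: [0.2, -0.3, 0.3]
finger_gap: 0.0601
```

```bash
python3 - <<'E'
from h import *
s=sensors.sense()
p=eyes.camera('wrist');save('w4',p['image'])
plan([0.651,-0.248,0.012],30)
print(proj([.651,-.248,.044],p,s))
E
```

```text
t 3.73 pos [ 0.6519 -0.2481  0.0126] yaw 29.92 tiltz [ 1.1e-03 -5.0e-04 -1.0e+00] gap 0.0596 F [-0.1 -0.6  0.5]
turn toolz -0.08  then shift mm [-0.7 -0.5  0.6]; shift before turn [-0.7 -0.5  0.6]
[320.24970537 282.28199474]
```

View pics/w4.png

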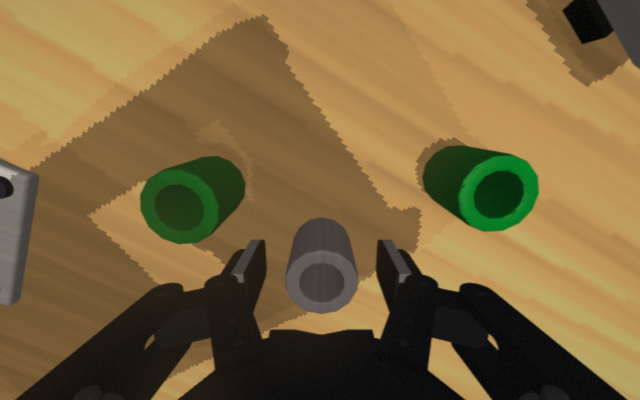

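The top ring at (321,284) matches the prediction (320,282), so I'm gripping.

Request:
{"op": "apply_moves", "data": {
  "motion": [
    [0,0,0,0,0,0,0.6],
    [0,0,0,0,0,0,1],
    [0,0,0,0,0,0,1],
    [0,0,0,0,0,0,1],
    [0,0,0,0,0,0,1]
  ],
  "squeeze": 50
}}

```text
time: 4.15
tool_pos: [0.6521, -0.2479, 0.0128]
orientation: [0.966, 0.258, 0.001, 0.001]
ft_force: [-1.9, 1.5, 9.6]
finger_gap: 0.0319
```

Request:
{"op": "apply_moves", "data": {
  "motion": [
    [0,0,0,0,0,0,1],
    [0,0,0,0,0,-10,1],
    [0,0,0,0,0,-30,1],
    [0,0,0,0,0,-35,1],
    [0,0,0,0,0,-35,1]
  ]
}}

```text
time: 4.57
tool_pos: [0.6508, -0.2474, 0.1229]
orientation: [0.966, 0.258, -0.0, -0.0]
ft_force: [0.9, -0.4, -0.1]
finger_gap: 0.0319
```

Request:
{"op": "apply_moves", "data": {
  "motion": [
    [0,0,0,0,0,-35,1],
    [0,0,0,0,0,-25,1],
    [0,0,0,0,0,0,1]
  ]
}}

```text
time: 4.82
tool_pos: [0.654, -0.2488, 0.1886]
orientation: [0.966, 0.258, 0.004, 0.003]
ft_force: [1.0, -0.5, -1.1]
finger_gap: 0.0323
```

```bash
python3 - <<'E'
from h import *
s=sensors.sense()
p=eyes.camera('wrist');save('w5',p['image'])
for l in ['bracket','pivot','stud_seat']:
    for r in finder.pinpoint(l,p): print(l,round(r['confidence'],2),np.array(r['centre']).round(4),proj(r['centre'],p,s).round())
plan([0.5,0.03,0.18],30)
E
```

```text
bracket 0.89 [ 0.5589 -0.0452  0.0015] [131. 166.]
pivot 0.57 [ 0.5589 -0.054   0.0753] [ 88. 182.]
stud_seat 0.88 [0.5435 0.0613 0.0293] [ 10. 132.]
t 5.02 pos [ 0.6507 -0.2473  0.1807] yaw 29.93 tiltz [-1.1e-03  5.0e-04 -1.0e+00] gap 0.0328 F [ 0.1 -0.3 -2.8]
turn toolz -0.07  then shift mm [   8.2 -315.5    1. ]; shift before turn [   7.8 -315.5    1. ]
```

View pics/w5.png

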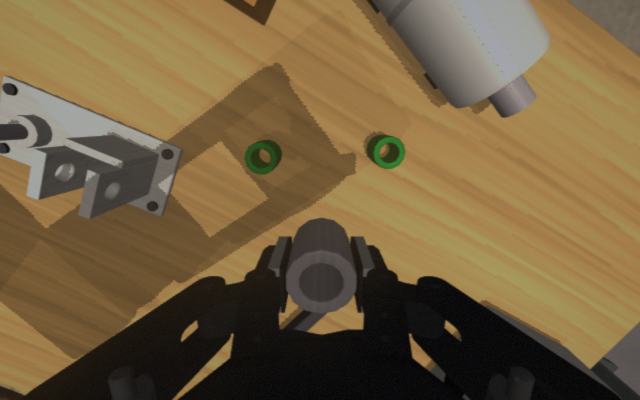

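Request:
{"op": "apply_moves", "data": {
  "motion": [
    [0,0,6,0,0,-5,1],
    [0,0,6,0,0,-5,1],
    [0,0,6,0,0,-5,1],
    [0,0,6,0,0,-5,1],
    [0,0,0,-15,-33,0,1]
  ]
}}

```text
time: 5.43
tool_pos: [0.635, -0.2201, 0.2005]
orientation: [0.999, 0.047, 0.001, 0.001]
ft_force: [-0.8, 1.5, -0.6]
finger_gap: 0.0324
```

Request:
{"op": "apply_moves", "data": {
  "motion": [
    [0,0,0,-15,-33,0,1],
    [0,0,0,-16,-33,0,1],
    [0,0,0,-16,-33,0,1],
    [0,0,0,-16,-33,0,1],
    [0,0,0,-15,-33,0,1]
  ]
}}

```text
time: 5.85
tool_pos: [0.5361, -0.0589, 0.2]
orientation: [0.999, 0.052, -0.001, -0.0]
ft_force: [1.2, 1.0, -1.1]
finger_gap: 0.0323
```

Request:
{"op": "apply_moves", "data": {
  "motion": [
    [0,0,0,-15,-33,0,1],
    [0,0,0,-16,-30,0,1],
    [0,0,0,0,0,0,1],
    [0,0,0,0,0,0,1]
  ]
}}

```text
time: 6.18
tool_pos: [0.4994, 0.0005, 0.2005]
orientation: [0.999, 0.053, -0.001, -0.0]
ft_force: [0.1, -0.3, -1.9]
finger_gap: 0.0324
```

```bash
python3 - <<'E'
from h import *
s=sensors.sense()
p=eyes.camera('wrist');save('w6',p['image']);np.savez('w6.npz',im=p['image'],q=s['orientation'],t=s['tool_pos'])
for l in ['bracket','pivot','stud_seat']:
    for r in finder.pinpoint(l,p): print(l,round(r['confidence'],2),np.array(r['centre']).round(4),proj(r['centre'],p,s).round())
plan([0.549,0.055,0.2],6)
E
```

```text
bracket 0.78 [ 0.5563 -0.0483  0.0039] [366. 136.]
pivot 0.72 [ 0.5596 -0.0494  0.0741] [380. 137.]
pivot 0.65 [ 0.411  -0.3031  0.0196] [544. 271.]
stud_seat 0.72 [0.5462 0.0599 0.0271] [272. 136.]
t 6.38 pos [ 0.5014 -0.0015  0.2009] yaw 5.89 tiltz [-4.e-04 -1.e-04 -1.e+00] gap 0.0320 F [ 0.1  0.3 -0.9]
turn toolz -0.11  then shift mm [ 53.3 -51.2   0.8]; shift before turn [ 53.2 -51.3   0.8]
```

View pics/w6.png

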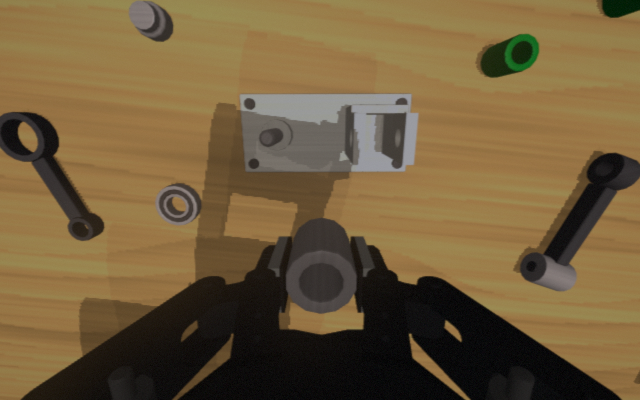

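```bash
cat >> h.py <<'E'
def bpts(x,y,yaw,P):
    P=np.array(P,float)/1e3;c,s=np.cos(yaw),np.sin(yaw)
    return np.c_[x+c*P[:,0]-s*P[:,1],y+s*P[:,0]+c*P[:,1],P[:,2]]
def fitb(P,uv,p,s,x0=(.559,-.047,.1)):
    from scipy.optimize import least_squares
    f=lambda v:np.ravel([proj(X,p,s) for X in bpts(*v,P)]-np.array(uv))
    r=least_squares(f,x0,loss='soft_l1');return r.x,f(r.x).reshape(-1,2)
E
python3 - <<'E'
import cv2
i=cv2.imread('pics/w6.png')[85:180,230:430]
cv2.imwrite('pics/w6c.png',cv2.resize(i,None,fx=4,fy=4,interpolation=3))
E
```

```text
(no output)
```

View pics/w6c.png

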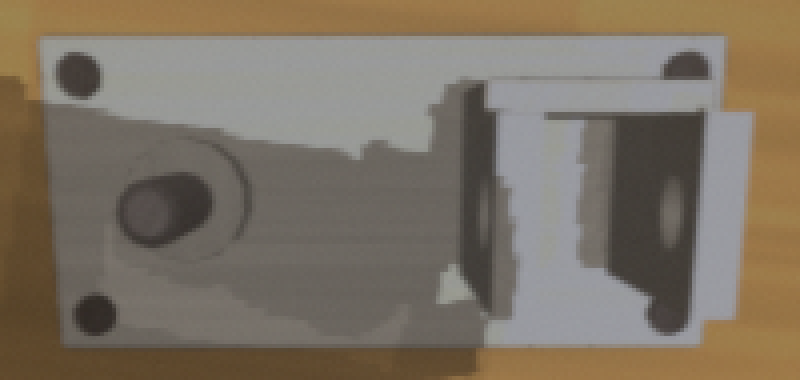

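```bash
python3 - <<'E'
from h import *
d=np.load('w6.npz');s=dict(orientation=d['q'],tool_pos=d['t'])
p=eyes.camera('wrist')
c=np.array([(40,37),(62,346),(725,36),(701,346),(752,112),(738,320),(705,112),(692,320),(148,212)])
uv=c/4+[229.6,84.6]
P=[(45,148,8),(-45,148,8),(45,-48,8),(-45,-48,8),(22,-27,97),(-22,-27,97),(22,-17,97),(-22,-17,97),(0,105,82)]
v,r=fitb(P,uv,p,s);print(v,np.degrees(v[2]));print(r.round(1))
print(bpts(*v,[(0,0,75),(0,105,26)]))
E
```

```text
[ 0.55901175 -0.04887886  0.10681061] 6.119796932923126
[[-1.1 -0.8]
 [-0.5  0.9]
 [ 1.4 -0.6]
 [ 0.7  0.8]
 [ 0.6 -0. ]
 [-0.7 -0.1]
 [ 0.5 -0. ]
 [-0.5 -0.1]
 [-0.1  0.6]]
[[ 0.55901175 -0.04887886  0.075     ]
 [ 0.54781795  0.05552276  0.026     ]]
```

```bash
python3 - <<'E'
from h import *
plan([0.5492,0.0556,0.115],6.1)
E
```

```text
t 6.43 pos [ 0.5014 -0.0016  0.2009] yaw 5.87 tiltz [-4.e-04 -0.e+00 -1.e+00] gap 0.0321 F [-0.1 -0.  -1.5]
turn toolz -0.23  then shift mm [ 53.6 -51.8  85.9]; shift before turn [ 53.4 -52.   85.9]
```

Request:
{"op": "apply_moves", "data": {
  "motion": [
    [0,0,-0.2,27,-26,0,1],
    [0,0,0,26,-26,0,1],
    [0,0,0,0,0,30,1],
    [0,0,0,0,0,30,1],
    [0,0,0,0,0,20,1]
  ]
}}

```text
time: 6.85
tool_pos: [0.548, 0.0562, 0.1189]
orientation: [0.999, 0.053, -0.001, 0.0]
ft_force: [-1.7, 0.7, -2.5]
finger_gap: 0.0323
```

Request:
{"op": "apply_moves", "data": {
  "motion": [
    [0,0,0,0,0,5,1],
    [0,0,0,0,0,0,1],
    [0,0,0,0,0,0,1]
  ]
}}

```text
time: 7.1
tool_pos: [0.5488, 0.056, 0.1168]
orientation: [0.999, 0.053, 0.0, -0.0]
ft_force: [0.4, -0.2, -1.0]
finger_gap: 0.0321
```

```bash
python3 - <<'E'
from h import *
s=sensors.sense()
p=eyes.camera('wrist');save('w7',p['image'])
plan([0.5492,0.0556,0.115],6.1)
q=eyes.camera('side');save('s7',q['image']);
v=[0.55901175,-0.04887886,0.1068]
for X in bpts(*v,[(45,148,8),(-45,148,8),(45,-48,8),(22,-27,97),(0,105,82),(0,105,26)]): print(proj(X,p,s).round(1),proj(X,q).round(1))
t=eyes.camera('top');save('t7',t['image'])
a=q['image'][150:260,270:380];cv2.imwrite('pics/s7c.png',cv2.resize(a[:,:,::-1],None,fx=5,fy=5,interpolation=3))
E
```

```text
t 7.15 pos [0.5491 0.0561 0.1174] yaw 6.09 tiltz [ 1.4e-03  1.0e-04 -1.0e+00] gap 0.0319 F [ 1.2 -0.8 -1. ]
turn toolz -0.01  then shift mm [0.  0.5 2.4]; shift before turn [0.  0.5 2.4]
[272.8 150.6] [309.2 204.6]
[277.2 242.9] [283.1 218.8]
[491.8 150.5] [366.1 237. ]
[537.1 203.9] [354.4 206.1]
[321.  228.4] [306.8 193.5]
[320.9 204.5] [307.6 212.5]
```

View pics/w7.png

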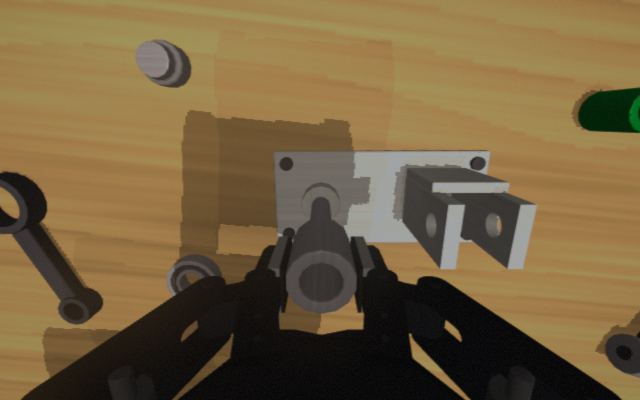

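View pics/s7c.png

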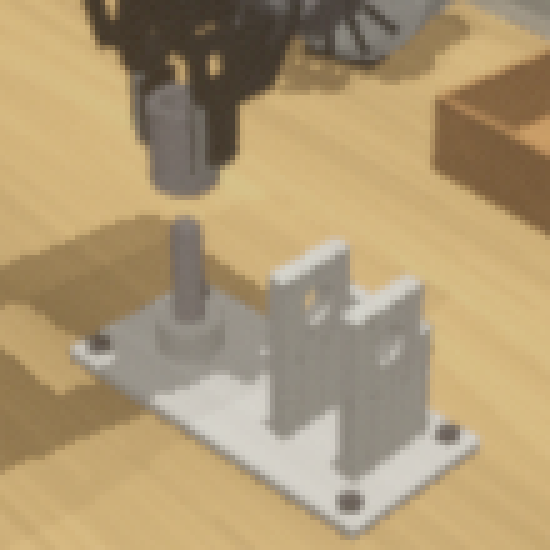

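The side crop shows the sleeve (x≈184) right above the stud (x≈186), and the wrist view shows the stud at u=321 under the sleeve at u=321. Lowering with force checks.

Request:
{"op": "apply_moves", "data": {
  "motion": [
    [0,0,0,0,0.5,10,1],
    [0,0,0,0,0,10,1],
    [0,0,0,0,0,8,1],
    [0,0,0,0,0,6,1],
    [0,0,0,0,0,0,1]
  ]
}}

```text
time: 7.67
tool_pos: [0.5472, 0.0559, 0.0806]
orientation: [0.999, 0.053, -0.001, -0.0]
ft_force: [-1.4, -0.8, -1.6]
finger_gap: 0.0323
```

```bash
python3 - <<'E'
from h import *
plan([0.5492,0.0556,0.0386],6.1);print(sensors.sense()['moment'])
q=eyes.camera('side');a=q['image'][150:260,270:380];cv2.imwrite('pics/s8c.png',cv2.resize(a[:,:,::-1],None,fx=5,fy=5,interpolation=3))
E
```

```text
t 7.67 pos [0.5472 0.0559 0.0806] yaw 6.13 tiltz [-2.5e-03 -1.0e-04 -1.0e+00] gap 0.0323 F [-1.4 -0.8 -1.6]
turn toolz 0.03  then shift mm [ 2.   0.5 42. ]; shift before turn [ 2.   0.5 42. ]
[ 0.01311899  0.02805318 -0.03599073]
```

View pics/s8c.png

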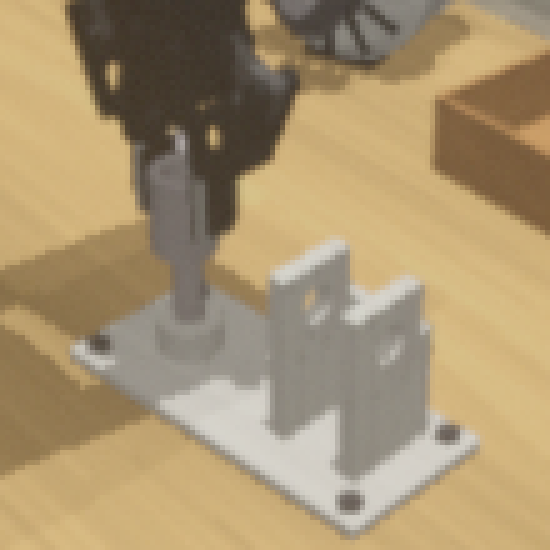

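The sleeve is over the stud with almost no force. Continuing down.

Request:
{"op": "apply_moves", "data": {
  "motion": [
    [0,0,0,0,0,8,1],
    [0,0,0,0,0,8,1],
    [0,0,0,0,0,8,1],
    [0,0,0,0,0,8,1],
    [0,0,0,0,0,0,1]
  ]
}}

```text
time: 8.13
tool_pos: [0.5473, 0.0559, 0.0485]
orientation: [0.999, 0.053, -0.001, -0.0]
ft_force: [-1.1, -0.6, -0.6]
finger_gap: 0.0318
```

Request:
{"op": "apply_moves", "data": {
  "motion": [
    [0,0,0,0,0,4,1],
    [0,0,0,0,0,3,1],
    [0,0,0,0,0,2,1],
    [0,0,0,0,0,1,1],
    [0,0,0,0,0,0,1]
  ]
}}

```text
time: 8.55
tool_pos: [0.5483, 0.0559, 0.0402]
orientation: [0.999, 0.053, -0.0, -0.0]
ft_force: [0.2, -1.1, -1.3]
finger_gap: 0.0325
```

Request:
{"op": "apply_moves", "data": {
  "motion": [
    [0,0,0,0,0,1,1],
    [0,0,0,0,0,1,1],
    [0,0,0,0,0,0,1]
  ]
}}

```text
time: 8.8
tool_pos: [0.5485, 0.0559, 0.0388]
orientation: [0.999, 0.054, 0.0, -0.0]
ft_force: [-1.1, -1.7, 6.5]
finger_gap: 0.0323
```

```bash
python3 - <<'E'
from h import *
plan([0.5492,0.0556,0.0386],6.1)
q=eyes.camera('side');a=q['image'][150:260,270:380];cv2.imwrite('pics/s9c.png',cv2.resize(a[:,:,::-1],None,fx=5,fy=5,interpolation=3))
E
```

```text
t 8.80 pos [0.5485 0.0559 0.0388] yaw 6.13 tiltz [ 5.e-04  0.e+00 -1.e+00] gap 0.0323 F [-1.1 -1.7  6.5]
turn toolz 0.03  then shift mm [0.7 0.4 0.2]; shift before turn [0.7 0.4 0.2]
```

View pics/s9c.png

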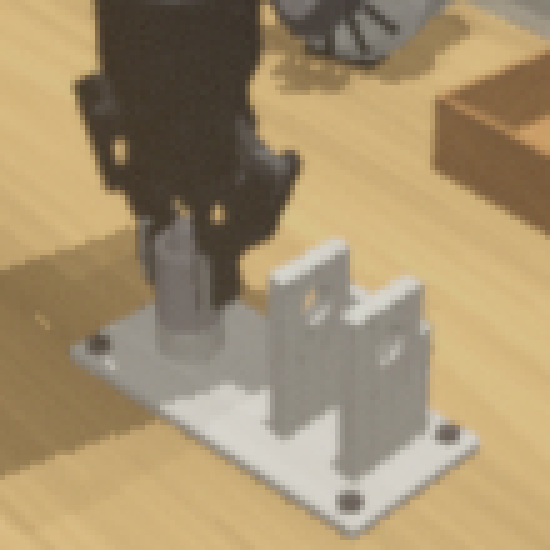

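Contact at z 0.0388 (expected 0.0386), and the sleeve sits on the seat. Releasing.

Request:
{"op": "apply_moves", "data": {
  "motion": [
    [0,0,0,0,0,0,0.6],
    [0,0,0,0,0,0,0.3],
    [0,0,0,0,0,0,0.2],
    [0,0,0,0,0,0,0.2],
    [0,0,0,0,0,0,0.2]
  ]
}}

```text
time: 9.27
tool_pos: [0.5483, 0.0559, 0.0382]
orientation: [0.999, 0.053, -0.0, 0.0]
ft_force: [-0.2, -0.5, -0.4]
finger_gap: 0.0684
```

Request:
{"op": "apply_moves", "data": {
  "motion": [
    [0,0,0,0,0,-10,0.2],
    [0,0,0,0,0,-25,0.2],
    [0,0,0,0,0,-35,0.2],
    [0,0,0,0,0,-35,0.2],
    [0,0,0,0,0,-35,0.2]
  ]
}}

```text
time: 9.68
tool_pos: [0.5478, 0.0559, 0.1804]
orientation: [0.999, 0.053, -0.0, -0.0]
ft_force: [1.6, 0.3, -0.7]
finger_gap: 0.0687
```

Request:
{"op": "apply_moves", "data": {
  "motion": [
    [0,0,0,-15,20,-15,0.2],
    [0,0,0,-20,35,0,0.2],
    [0,0,0,0,0,0,0.2],
    [0,0,0,0,0,0,0.2]
  ]
}}

```text
time: 10.02
tool_pos: [0.5188, -0.0038, 0.1945]
orientation: [0.999, 0.052, 0.001, 0.0]
ft_force: [0.1, -0.7, -0.6]
finger_gap: 0.0684
```

```bash
python3 - <<'E'
from h import *
s=sensors.sense()
p=eyes.camera('wrist');save('w10',p['image']);np.savez('w10.npz',im=p['image'],q=s['orientation'],t=s['tool_pos'])
for l in ['strap_mid','eye','roller','sleeve_mid']:
    for r in finder.pinpoint(l,p): print(l,round(r['confidence'],2),np.array(r['centre']).round(4),proj(r['centre'],p,s).round())
plan([0.482,-0.323,0.2],-13.5)
q=eyes.camera('side');a=np.hstack([q['image'][150:260,270:380],p['image'][80:190,260:440]]);cv2.imwrite('pics/s10c.png',cv2.resize(a[:,:,::-1],None,fx=2.7,fy=2.7,interpolation=3))
E
```

```text
strap_mid 0.89 [ 0.4818 -0.3246  0.0172] [573. 238.]
eye 0.91 [ 0.5484 -0.3335  0.0216] [604. 187.]
roller 0.7 [ 0.4089 -0.3029  0.0177] [538. 287.]
sleeve_mid 0.96 [ 0.6522 -0.1779  0.0224] [500.  76.]
sleeve_mid 0.76 [0.5488 0.0553 0.0507] [266. 155.]
sleeve_mid 0.56 [ 0.7205 -0.2879  0.0203] [626.  15.]
t 10.27 pos [ 0.5196 -0.0018  0.1931] yaw 6.18 tiltz [-3.e-04  1.e-04 -1.e+00] gap 0.0684 F [-0.4  0.1 -0.6]
turn toolz 19.68  then shift mm [ 38.4 321.1  -6.9]; shift before turn [-71.9 315.3  -6.9]
```

View pics/w10.png

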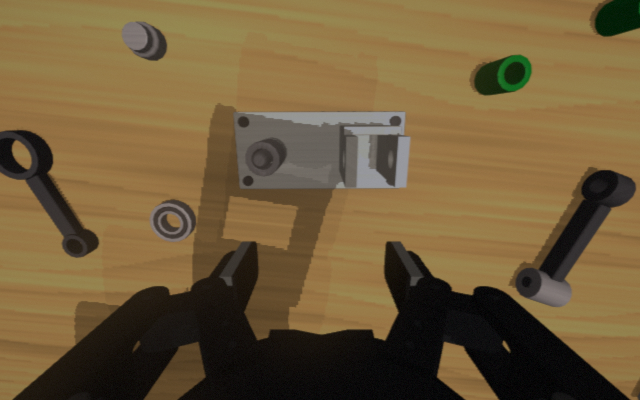

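View pics/s10c.png

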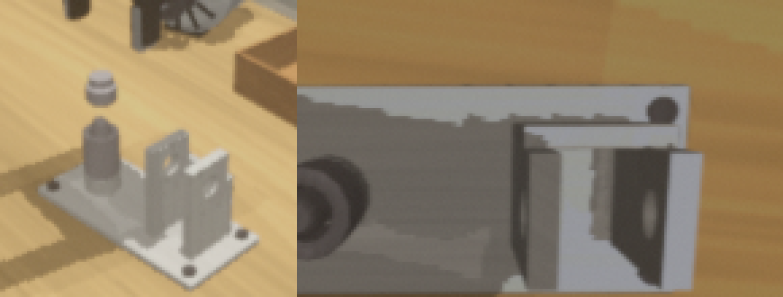

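```bash
python3 - <<'E'
from h import *
d=np.load('w10.npz');s=dict(orientation=d['q'],tool_pos=d['t'])
p=eyes.camera('wrist')
c=np.array([(689,86),(702,153),(692,290),(667,153),(560,151),(528,151),(558,288),(526,288)])
uv=np.r_[(c-[297,0])/2.7+[259.7,79.7],[(234.5,111.5),(240.5,187.5)]]
P=[(45,-48,8),(22,-27,97),(-22,-27,97),(22,-17,97),(22,17,97),(22,27,97),(-22,17,97),(-22,27,97),(45,148,8),(-45,148,8)]
v,r=fitb(P,uv,p,s);print(v,np.degrees(v[2]));print(r.round(1))
print(bpts(*v,[(0,0,75),(0,105,26),(-70,0,75)]))
E
```

```text
[ 0.55907959 -0.04817275  0.10569024] 6.0556045607486935
[[ 1.  -0.8]
 [ 0.1 -0.4]
 [-0.6 -0.3]
 [ 1.2 -0.4]
 [ 0.5  0.4]
 [ 0.5  0.4]
 [-0.6  0.5]
 [ 0.   0.5]
 [-2.5 -0.6]
 [-1.9  1.1]]
[[ 0.55907959 -0.04817275  0.075     ]
 [ 0.54800276  0.05624135  0.026     ]
 [ 0.48947019 -0.0555573   0.075     ]]
```

The sleeve stands on its seat with the stud coming out of it, in the side view and in the wrist view at (266,155). Next, the tensioner arm, with its strap at (573,238).

Request:
{"op": "apply_moves", "data": {
  "motion": [
    [0,0,5,0,0,0,0.2],
    [0,0,5,0,0,0,0.2],
    [0,0,5,0,0,0,0.1],
    [0,0,4.7,0,0,0,0],
    [0,0,0,4,35,0,0]
  ]
}}

```text
time: 10.78
tool_pos: [0.5158, -0.0338, 0.1931]
orientation: [0.993, -0.12, -0.0, -0.001]
ft_force: [0.5, -0.2, -0.7]
finger_gap: 0.0853
```

Request:
{"op": "apply_moves", "data": {
  "motion": [
    [0,0,0,4,36,0,0],
    [0,0,0,4,36,0,0],
    [0,0,0,4,36,0,0],
    [0,0,0,4,36,0,0],
    [0,0,0,4,36,0,0]
  ]
}}

```text
time: 11.2
tool_pos: [0.492, -0.2184, 0.1931]
orientation: [0.993, -0.118, -0.0, -0.0]
ft_force: [-0.4, -0.5, -0.4]
finger_gap: 0.0853
```

Request:
{"op": "apply_moves", "data": {
  "motion": [
    [0,0,0,4,36,10,0],
    [0,0,0,4,36,20,0],
    [0,0,0,4,34,30,0],
    [0,0,0,0,0,0,0],
    [0,0,0,0,0,0,0]
  ]
}}

```text
time: 11.62
tool_pos: [0.4784, -0.3206, 0.1339]
orientation: [0.993, -0.119, -0.001, -0.001]
ft_force: [-0.1, 0.4, 0.8]
finger_gap: 0.0851
```

```bash
python3 - <<'E'
from h import *
s=sensors.sense()
p=eyes.camera('wrist');save('w11',p['image'])
for l in ['strap_mid','eye','roller']:
    for r in finder.pinpoint(l,p): print(l,round(r['confidence'],2),np.array(r['centre']).round(4),proj(r['centre'],p,s).round())
plan([0.482,-0.323,0.1],-13.5)
E
```

```text
strap_mid 0.96 [ 0.4837 -0.3253  0.0171] [324. 189.]
eye 0.57 [ 0.5463 -0.3346  0.0216] [318. 121.]
roller 0.78 [ 0.4108 -0.2997  0.0184] [316. 262.]
t 11.82 pos [ 0.4801 -0.3192  0.1366] yaw -13.49 tiltz [ 7.e-04 -4.e-04 -1.e+00] gap 0.0853 F [ 1.   0.1 -0.2]
turn toolz 0.01  then shift mm [ 2.7  3.2 36.6]; shift before turn [ 2.7  3.2 36.6]
```

View pics/w11.png

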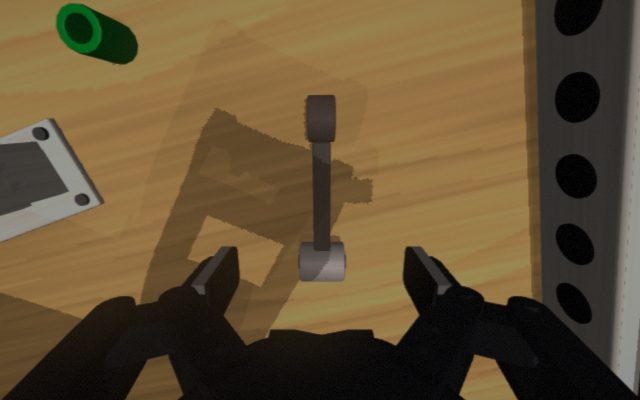

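```bash
python3 - <<'E'
from h import *
s=sensors.sense()
p=eyes.camera('wrist');im=cv2.cvtColor(p['image'],cv2.COLOR_RGB2BGR)
cv2.imwrite('pics/w11c.png',cv2.resize(im[85:290,290:360],None,fx=4,fy=2.9,interpolation=3))
e=ray((320.5,118),p,.03,s);r=ray((322.5,262),p,.03,s);print(e,r,np.degrees(np.arctan2(*(e-r)[[1,0]])),np.linalg.norm(e-r))
# predicted outline of eye/roller
for yaw in(-13.5,-12.5):
  for X in [(70,-12,40),(70,12,40),(-70,-22,40),(-70,22,40),(40,8,32),(-40,8,32)]:
    q=bpts(.4802,-.3192,np.radians(yaw),[X])[0]; print(yaw,X,proj(q,p,s).round(1))
E
```

```text
[ 0.5501451  -0.33617446  0.03      ] [ 0.41587471 -0.30600051  0.03      ] -12.6654024443576 0.13761905416928571
-13.5 (70, -12, 40) [334.8 120.4]
-13.5 (70, 12, 40) [305.8 120.4]
-13.5 (-70, -22, 40) [343.1 271.1]
-13.5 (-70, 22, 40) [297.5 271.1]
-13.5 (40, 8, 32) [311.2 155.7]
-13.5 (-40, 8, 32) [312.  239.1]
-12.5 (70, -12, 40) [333.3 120.2]
-12.5 (70, 12, 40) [304.3 120.7]
-12.5 (-70, -22, 40) [344.3 270.8]
-12.5 (-70, 22, 40) [298.8 271.5]
-12.5 (40, 8, 32) [310.5 155.9]
-12.5 (-40, 8, 32) [312.7 239.2]
```

View pics/w11c.png

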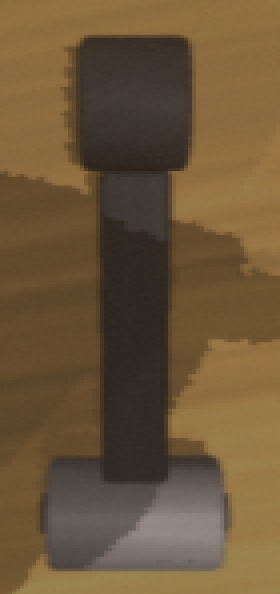

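```bash
python3 - <<'E'
from h import *
im=cv2.imread('pics/w11.png').astype(float)
sat=(im[:,:,2]-im[:,:,0])  # wood is orange, steel grey
for rows in [(108,114),(120,128),(150,156),(180,186),(210,216),(235,240),(254,260),(264,270)]:
    a=sat[rows[0]:rows[1],295:350].mean(0)
    th=(np.min(a[15:40])+np.median(np.r_[a[:3],a[-3:]]))/2
    i=np.where(a<th)[0];lo,hi=i[0],i[-1]
    l=295+lo-1+(a[lo-1]-th)/(a[lo-1]-a[lo]);h=295+hi+(th-a[hi])/(a[hi+1]-a[hi])
    print(rows,round(l,1),round(h,1),'mid',round((l+h)/2,1))
E
```

```text
(108, 114) 305.5 335.4 mid 320.5
(120, 128) 305.7 335.3 mid 320.5
(150, 156) 311.8 329.8 mid 320.8
(180, 186) 312.3 330.0 mid 321.2
(210, 216) 312.5 330.0 mid 321.2
(235, 240) 313.0 329.8 mid 321.4
(254, 260) 298.0 345.2 mid 321.6
(264, 270) 298.0 345.2 mid 321.6
```

The strap runs along the tool x axis (mid at u≈321), with about 0.4° of yaw left to correct. Going down to grasp.

Request:
{"op": "apply_moves", "data": {
  "motion": [
    [0,0,-0.4,3,0.4,20,0],
    [0,0,0,0,0,35,0],
    [0,0,0,0,0,35,0],
    [0,0,0,0,0,20,0.1],
    [0,0,0,0,0,0,0.2]
  ]
}}

```text
time: 12.28
tool_pos: [0.4808, -0.319, 0.0229]
orientation: [0.993, -0.114, -0.002, -0.001]
ft_force: [-1.7, 0.6, -0.6]
finger_gap: 0.0684
```

Request:
{"op": "apply_moves", "data": {
  "motion": [
    [0,0,0,0,0,0,0.2],
    [0,0,0,0,0,0,0.2]
  ]
}}

```text
time: 12.45
tool_pos: [0.4833, -0.3213, 0.0274]
orientation: [0.993, -0.114, 0.001, 0.0]
ft_force: [-0.3, -0.1, -0.3]
finger_gap: 0.0684
```

```bash
python3 - <<'E'
from h import *
s=sensors.sense()
p=eyes.camera('wrist');save('w12',p['image'])
plan([0.483,-0.32,0.005],-13.1)
E
```

```text
t 12.50 pos [ 0.4834 -0.3216  0.0278] yaw -13.13 tiltz [ 0.0022 -0.0016 -1.    ] gap 0.0682 F [-0.3 -0.9 -0.1]
turn toolz -0.03  then shift mm [-0.9 -1.5 22.8]; shift before turn [-0.9 -1.5 22.8]
```

View pics/w12.png

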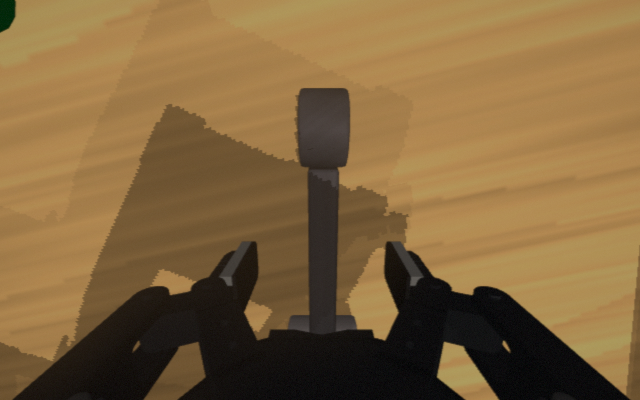

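Request:
{"op": "apply_moves", "data": {
  "motion": [
    [0,0,0,0,0.5,12,0.2],
    [0,0,0,0,0,10,0.2],
    [0,0,0,0,0,0,0.2],
    [0,0,0,0,0,0,0.2],
    [0,0,0,0,0,0,0.2]
  ]
}}

```text
time: 12.92
tool_pos: [0.482, -0.3216, 0.0039]
orientation: [0.993, -0.115, -0.0, -0.0]
ft_force: [-0.4, 0.0, -0.5]
finger_gap: 0.0682
```

```bash
python3 - <<'E'
from h import *
s=sensors.sense()
p=eyes.camera('wrist');save('w13',p['image'])
plan([0.483,-0.32,0.005],-13.1)
im=cv2.imread('pics/w13.png').astype(float)
sat=(im[:,:,2]-im[:,:,0])
for r in range(90,260,10):
    a=sat[r:r+6,270:375].mean(0); th=(np.min(a[35:70])+np.median(np.r_[a[:3],a[-3:]]))/2
    i=np.where(a<th)[0]; print(r,270+i[0],270+i[-1],(540+i[0]+i[-1])/2)
E
```

```text
t 12.97 pos [ 0.4822 -0.3218  0.004 ] yaw -13.17 tiltz [ 1.e-04 -1.e-04 -1.e+00] gap 0.0685 F [0.2 0.5 0.1]
turn toolz -0.07  then shift mm [ 0.4 -1.9 -1. ]; shift before turn [ 0.4 -1.9 -1. ]
90 292 353 322.5
100 291 353 322.0
110 291 354 322.5
120 291 353 322.0
130 291 353 322.0
140 292 353 322.5
150 292 352 322.0
160 294 350 322.0
170 297 339 318.0
180 303 340 321.5
190 304 340 322.0
200 304 340 322.0
210 304 339 321.5
220 305 339 322.0
230 305 339 322.0
240 305 339 322.0
250 305 338 321.5
```

View pics/w13.png

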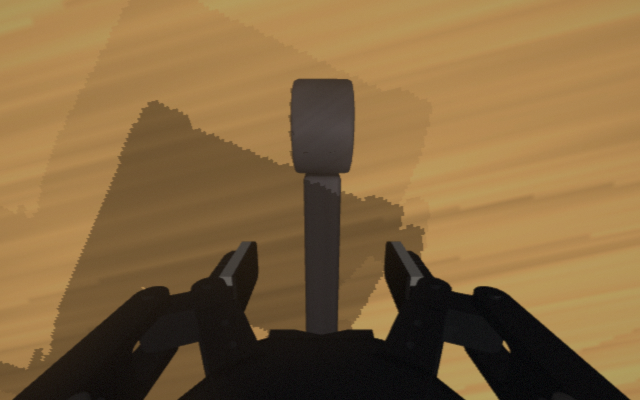

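The strap is centred (u≈322) and parallel to the tool. Gripping now and then lifting.

Request:
{"op": "apply_moves", "data": {
  "motion": [
    [0,0,0,0,0,0,0.6],
    [0,0,0,0,0,0,1],
    [0,0,0,0,0,0,1],
    [0,0,0,0,0,0,1],
    [0,0,0,0,0,0,1]
  ],
  "squeeze": 90
}}

```text
time: 13.38
tool_pos: [0.4822, -0.3215, 0.0042]
orientation: [0.993, -0.115, 0.0, -0.0]
ft_force: [-0.9, 2.6, 5.9]
finger_gap: 0.0143
```

Request:
{"op": "apply_moves", "data": {
  "motion": [
    [0,0,0,0,0,0,1],
    [0,0,0,0,0,0,1],
    [0,0,0,0,0,0,1]
  ]
}}

```text
time: 13.63
tool_pos: [0.4822, -0.3215, 0.0041]
orientation: [0.993, -0.115, 0.0, -0.0]
ft_force: [0.1, 2.6, 6.9]
finger_gap: 0.0144
```

```bash
python3 - <<'E'
from h import *
s=sensors.sense()
p=eyes.camera('wrist');save('w14',p['image']);np.savez('w14.npz',q=s['orientation'],t=s['tool_pos'])
plan([0.483,-0.32,0.19],6.1);print(s['moment'])
im=cv2.imread('pics/w14.png').astype(float)
sat=(im[:,:,2]-im[:,:,0])
for r in (100,130,150,190,210): 
    a=sat[r:r+6,270:375].mean(0); th=(np.min(a[35:70])+np.median(np.r_[a[:3],a[-3:]]))/2
    i=np.where(a<th)[0]; print(r,270+i[0],270+i[-1],(540+i[0]+i[-1])/2)
a=sat[60:200,310:335].mean(1);print(a.round()[::2])
E
```

```text
t 13.68 pos [ 0.4822 -0.3215  0.0042] yaw -13.16 tiltz [ 2.e-04  0.e+00 -1.e+00] gap 0.0147 F [-0.3  3.4  6.4]
turn toolz -19.26  then shift mm [   1.    -1.5 -185.8]; shift before turn [   0.4   -1.7 -185.8]
[0.54831734 0.0058391  0.00741608]
100 290 352 321.0
130 290 352 321.0
150 291 350 320.5
190 303 339 321.0
210 303 338 320.5
[96. 94. 93. 92. 92. 92. 93. 93. 93. 89. 22. 19. 18. 18. 17. 17. 16. 16.
 15. 15. 15. 14. 14. 13. 13. 13. 13. 12. 12. 12. 12. 12. 11. 12. 11. 11.
 11. 11. 11. 11. 11. 11. 11. 11. 11. 11. 11. 12. 11. 12. 12. 12. 12. 12.
 12. 13. 13. 14. 12. 10. 10.  9. 10. 11. 11. 11. 11. 11. 11. 11.]
```

```bash
python3 - <<'E'
from h import *
from scipy.optimize import brentq
p=eyes.camera('wrist');H=np.array(p['hand_eye']);K=np.array(p['intrinsics']);Hi=np.linalg.inv(H)
im=cv2.cvtColor(p['image'],cv2.COLOR_RGB2BGR).astype(float);sat=im[:,:,2]-im[:,:,0]
a=sat[60:100,312:332].mean(1);print(a.round())
th=(a[5]+a[30])/2;i=np.where(a<th)[0][0];row=60+i-1+(a[i-1]-th)/(a[i-1]-a[i]);print(row)
def rows(e,z=-.0158):
    t=np.linspace(0,2*np.pi,2000);P=np.c_[e+.02*np.cos(t),0*t,z+.02*np.sin(t),1+0*t]@Hi.T
    c=P[:,:3]@K.T;v=c[:,1]/c[:,2];return v.min(),v.max()
e=brentq(lambda e:rows(e)[0]-row,.04,.1);print('eye x in tool',e,rows(e))
g=im[150:190,285:300].mean(2).mean(1);print(g.round())
E
```

```text
[96. 95. 94. 93. 92. 91. 91. 92. 92. 92. 92. 93. 93. 93. 93. 94. 93. 94.
 89. 44. 22. 19. 19. 19. 19. 18. 18. 17. 17. 17. 16. 16. 16. 16. 16. 16.
 15. 15. 15. 15.]
78.77247807017544
eye x in tool 0.06691442835390542 (np.float64(78.77247807017542), np.float64(173.67096980328594))
[79. 80. 80. 81. 83. 83. 83. 83. 83. 84. 84. 85. 86. 82. 77. 74. 71. 68.
 68. 68. 69. 71. 76. 86. 88. 88. 88. 88. 88. 88. 87. 86. 86. 86. 85. 84.
 85. 85. 85. 86.]
```

Request:
{"op": "apply_moves", "data": {
  "motion": [
    [0,0,0,0,0,-8,1],
    [0,0,0,0,0,-25,1],
    [0,0,0,0,0,-35,1],
    [0,0,0,0,0,-35,1],
    [0,0,0,0,0,-35,1]
  ]
}}

```text
time: 14.15
tool_pos: [0.4815, -0.3213, 0.1434]
orientation: [0.993, -0.115, -0.001, -0.0]
ft_force: [1.0, -0.8, -3.9]
finger_gap: 0.0149
```

Request:
{"op": "apply_moves", "data": {
  "motion": [
    [0,0,-3,0,0,-15,1],
    [0,0,-4,0,0,0,1],
    [0,0,-5,0,0,0,1],
    [0,0,-4.3,0,0,0,1],
    [0,0,-3,0,-10,0,1]
  ]
}}

```text
time: 14.57
tool_pos: [0.4816, -0.3128, 0.1574]
orientation: [0.998, 0.055, 0.0, 0.0]
ft_force: [-0.5, 0.0, -3.6]
finger_gap: 0.0147
```

Request:
{"op": "apply_moves", "data": {
  "motion": [
    [0,0,0,4,-25,0,1],
    [0,0,0,5,-32,0,1],
    [0,0,0,5,-32,0,1],
    [0,0,0,5,-32,0,1],
    [0,0,0,5,-32,0,1]
  ]
}}

```text
time: 14.98
tool_pos: [0.4885, -0.1556, 0.1571]
orientation: [0.999, 0.053, -0.0, -0.0]
ft_force: [0.7, 0.5, -3.0]
finger_gap: 0.0149
```

Request:
{"op": "apply_moves", "data": {
  "motion": [
    [0,0,0,5,-32,0,1],
    [0,0,0,5,-32,0,1],
    [0,0,0,0,-25,0,1],
    [0,0,0,0,-8,0,1],
    [0,0,0,0,0,0,1]
  ]
}}

```text
time: 15.4
tool_pos: [0.488, -0.0576, 0.1571]
orientation: [0.999, 0.055, -0.0, -0.0]
ft_force: [-0.2, -0.7, -4.6]
finger_gap: 0.0144
```

```bash
python3 - <<'E'
from h import *
s=sensors.sense()
p=eyes.camera('wrist');save('w15',p['image']);np.savez('w15.npz',q=s['orientation'],t=s['tool_pos'])
plan([0.4924,-0.0556,0.13],6.1);print(s['moment'])
q=eyes.camera('side');a=q['image'][130:270,260:420];cv2.imwrite('pics/s15c.png',cv2.resize(a[:,:,::-1],None,fx=4,fy=4,interpolation=3))
E
```

```text
t 15.45 pos [ 0.4885 -0.0588  0.1571] yaw 6.24 tiltz [-0.e+00 -1.e-04 -1.e+00] gap 0.0147 F [-0.8 -0.1 -3.1]
turn toolz 0.14  then shift mm [ 4.3 -2.8 27.1]; shift before turn [ 4.3 -2.8 27.1]
[-0.0356794   0.02633343  0.04043984]
```

View pics/w15.png

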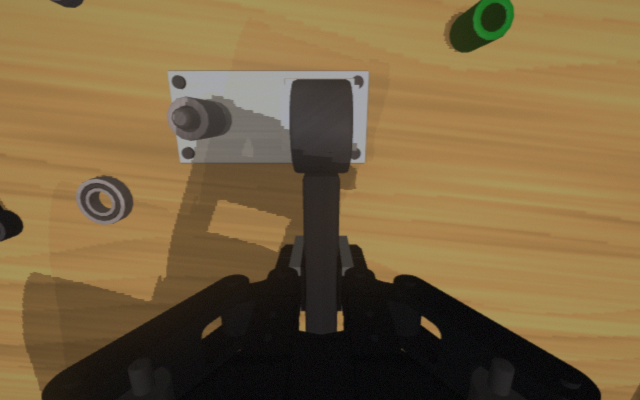

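View pics/s15c.png

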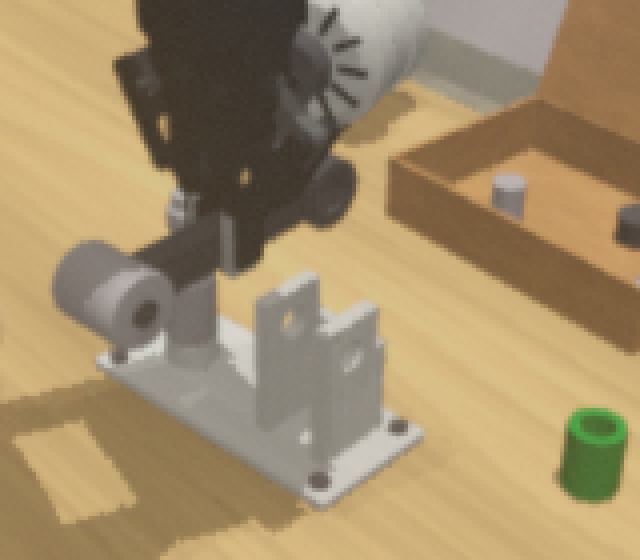

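```bash
python3 - <<'E'
from h import *
s=sensors.sense();p=eyes.camera('wrist')
cv2.imwrite('pics/w15c.png',cv2.resize(p['image'][60:180,160:380,::-1],None,fx=3.6,fy=3.6,interpolation=3))
v=[.559,-.0485,np.radians(6.1)]
for X in [(45,148,8),(-45,148,8),(45,-48,8),(-45,-48,8),(0,105,82),(0,105,70)]: print(X,((proj(bpts(*v,[X])[0],p,s)-[159.64,59.64])*3.6).round())
E
```

```text
(45, 148, 8) [12. 37.]
(-45, 148, 8) [ 60. 374.]
(45, -48, 8) [746.  39.]
(-45, -48, 8) [731. 375.]
(0, 105, 82) [ 59. 212.]
(0, 105, 70) [ 86. 212.]
```

View pics/w15c.png

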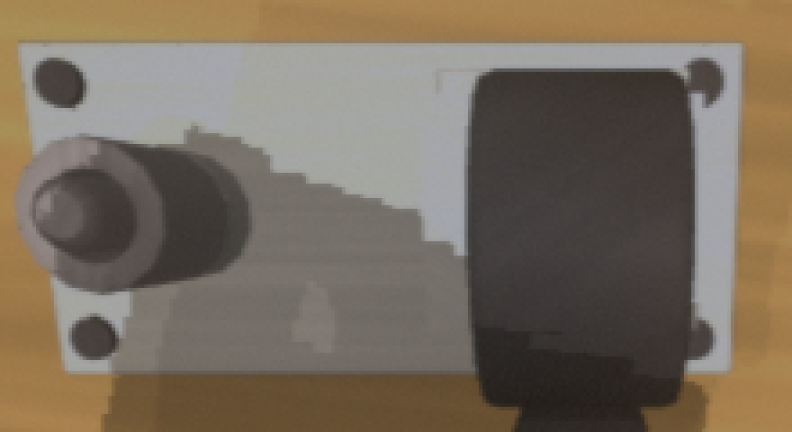

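Plate corners lie within 1 px of the prediction, apart from a slight scale error, and the eye has not moved in the grip. Aligning over the gap, kept 1 mm short of the wall.

Request:
{"op": "apply_moves", "data": {
  "motion": [
    [0,0,0.1,3,-2.5,10,1],
    [0,0,0,0,0,15,1],
    [0,0,0,0,0,15,1],
    [0,0,0,0,0,0,1],
    [0,0,0,0,0,0,1]
  ]
}}

```text
time: 15.97
tool_pos: [0.4908, -0.0572, 0.1159]
orientation: [0.999, 0.052, -0.001, -0.0]
ft_force: [-0.3, -1.4, -3.0]
finger_gap: 0.0145
```

```bash
python3 - <<'E'
from h import *
s=sensors.sense();p=eyes.camera('wrist')
plan([0.4924,-0.0559,0.0592],6.1)
cv2.imwrite('pics/w16.png',cv2.resize(p['image'][40:240,160:440,::-1],None,fx=2.8,fy=2.8,interpolation=3))
q=eyes.camera('side');a=q['image'][130:270,260:420];cv2.imwrite('pics/s16c.png',cv2.resize(a[:,:,::-1],None,fx=4,fy=4,interpolation=3))
E
```

```text
t 16.02 pos [ 0.4914 -0.0572  0.1167] yaw 5.98 tiltz [-7.e-04  1.e-04 -1.e+00] gap 0.0146 F [-0.3 -0.2 -3.3]
turn toolz -0.12  then shift mm [ 1.2 -1.1 57.5]; shift before turn [ 1.2 -1.1 57.5]
```

View pics/w16.png

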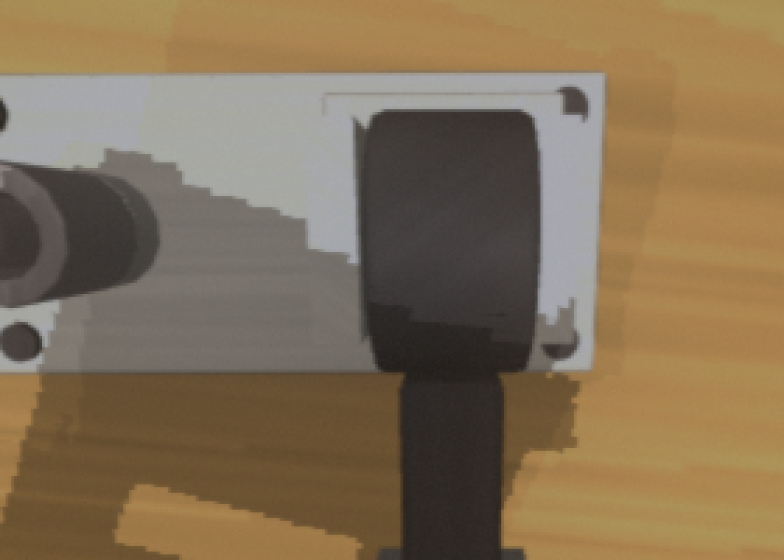

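View pics/s16c.png

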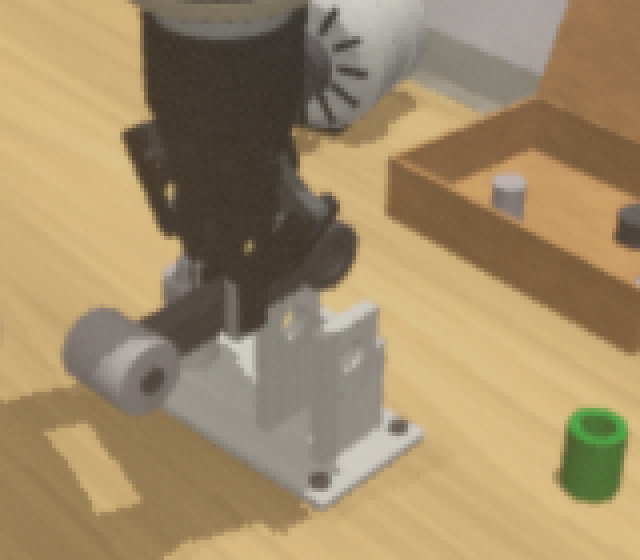

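```bash
python3 - <<'E'
from h import *
s=sensors.sense();p=eyes.camera('wrist');sc=2.8;o=np.array([159.6,39.6])
v=[.559,-.0489,np.radians(6.1)]
print('now',s['tool_pos'])
for X in [(22,17,97),(-22,17,97),(22,-17,97),(-22,-17,97),(22,-27,97),(22,27,70),(32,27,70),(45,-48,8),(-45,-48,8)]: print(X,((proj(bpts(*v,[X])[0],p,s)-o)*sc).round())
E
```

```text
now [ 0.49165948 -0.05712803  0.11707238]
(22, 17, 97) [356. 120.]
(-22, 17, 97) [364. 347.]
(22, -17, 97) [532. 120.]
(-22, -17, 97) [526. 346.]
(22, -27, 97) [583. 120.]
(22, 27, 70) [326. 136.]
(32, 27, 70) [324.  88.]
(45, -48, 8) [609.  75.]
(-45, -48, 8) [594. 376.]
```

Predicted ear edges agree with the picture (356 against about 357). Lowering, with a 1 mm sideways correction.

Request:
{"op": "apply_moves", "data": {
  "motion": [
    [0,0,-0.1,0,-1.2,6,1],
    [0,0,0,0,0,8,1],
    [0,0,0,0,0,8,1],
    [0,0,0,0,0,4,1],
    [0,0,0,0,0,0,1]
  ]
}}

```text
time: 16.53
tool_pos: [0.4905, -0.0553, 0.0896]
orientation: [0.999, 0.054, -0.001, -0.0]
ft_force: [-0.4, 0.6, -3.7]
finger_gap: 0.0147
```

Request:
{"op": "apply_moves", "data": {
  "motion": [
    [0,0,0,0,0,8,1],
    [0,0,0,0,0,8,1],
    [0,0,0,0,0,6,1],
    [0,0,0,0,0,0,1],
    [0,0,0,0,0,0,1]
  ]
}}

```text
time: 16.95
tool_pos: [0.4909, -0.0554, 0.0683]
orientation: [0.999, 0.054, -0.001, -0.0]
ft_force: [-1.1, 0.5, -3.3]
finger_gap: 0.0141
```

```bash
python3 - <<'E'
from h import *
s=sensors.sense();p=eyes.camera('wrist')
plan([0.4924,-0.0558,0.0592],6.1)
cv2.imwrite('pics/w17.png',cv2.resize(p['image'][40:240,160:440,::-1],None,fx=2.8,fy=2.8,interpolation=3))
q=eyes.camera('side');a=q['image'][130:270,260:420];cv2.imwrite('pics/s17c.png',cv2.resize(a[:,:,::-1],None,fx=4,fy=4,interpolation=3))
E
```

```text
t 17.00 pos [ 0.4912 -0.0555  0.0687] yaw 6.13 tiltz [-4.e-04  1.e-04 -1.e+00] gap 0.0146 F [-0.8 -1.  -2.9]
turn toolz 0.03  then shift mm [1.2 0.4 9.5]; shift before turn [1.2 0.4 9.5]
```

View pics/w17.png

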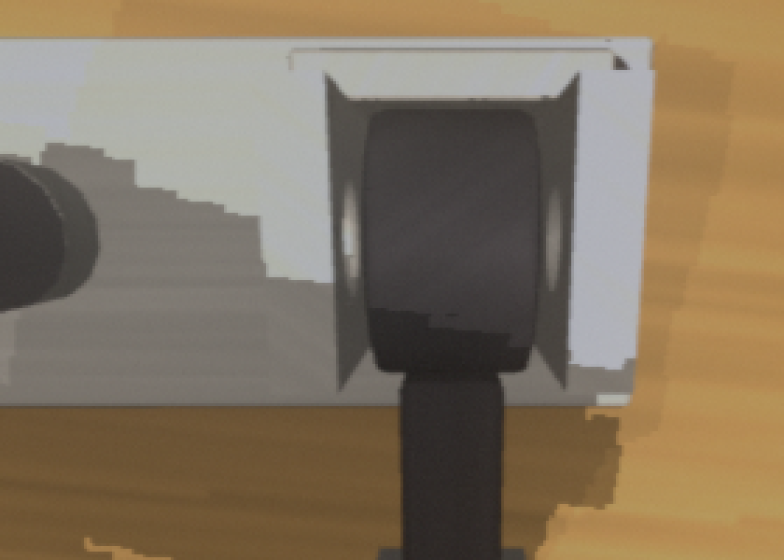

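View pics/s17c.png

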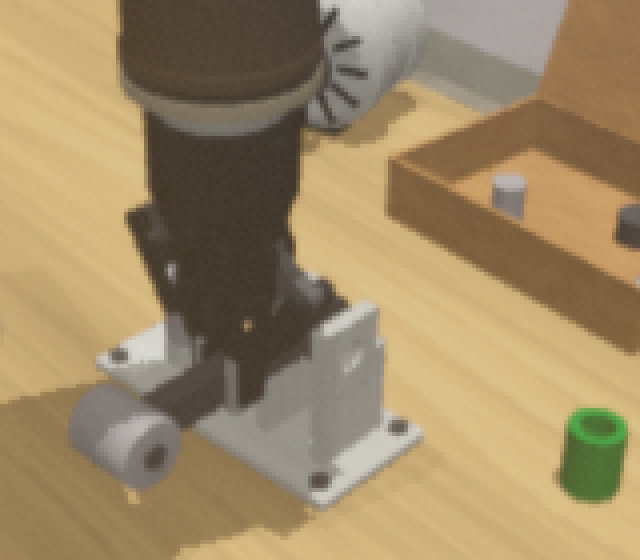

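The eye is centred between the ears (free strips about 35 px each side in the crop), with no contact. Lowering the last 9.5 mm.

Request:
{"op": "apply_moves", "data": {
  "motion": [
    [0,0,0,0,0.2,4,1],
    [0,0,0,0,0,3.5,1],
    [0,0,0,0,0,2,1],
    [0,0,0,0,0,0,1],
    [0,0,0,0,0,0,1]
  ]
}}

```text
time: 17.47
tool_pos: [0.4911, -0.0557, 0.0592]
orientation: [0.999, 0.053, -0.0, -0.0]
ft_force: [0.2, 0.2, -4.0]
finger_gap: 0.0147
```

Request:
{"op": "apply_moves", "data": {
  "motion": [
    [0,0,0,0,0,0,1],
    [0,0,0,0,0,0,1],
    [0,0,0,0,0,0,1]
  ]
}}

```text
time: 17.72
tool_pos: [0.4913, -0.0557, 0.0594]
orientation: [0.999, 0.053, 0.0, 0.0]
ft_force: [0.3, -0.1, -3.3]
finger_gap: 0.0144
```

```bash
python3 - <<'E'
from h import *
s=sensors.sense();p=eyes.camera('wrist');sc=2.8;o=np.array([159.6,39.6])
plan([0.4924,-0.0558,0.0592],6.1)
cv2.imwrite('pics/w18.png',cv2.resize(p['image'][40:240,160:440,::-1],None,fx=2.8,fy=2.8,interpolation=3))
v=[.559,-.0489,np.radians(6.1)]
for X in [(22,17,97),(-22,17,97),(22,-17,97),(-22,-17,97),(22,0,70),(0,17,75),(0,-17,75),(0,17,84),(0,17,66)]: print(X,((proj(bpts(*v,[X])[0],p,s)-o)*sc).round())
q=eyes.camera('side')
a=q['image'][170:270,290:400];cv2.imwrite('pics/s18c.png',cv2.resize(a[:,:,::-1],None,fx=6,fy=6,interpolation=3))
E
```

```text
t 17.77 pos [ 0.4913 -0.0557  0.0594] yaw 6.13 tiltz [ 2.e-04 -0.e+00 -1.e+00] gap 0.0149 F [-0.4 -0.4 -3.4]
turn toolz 0.03  then shift mm [1.1 0.2 0.2]; shift before turn [1.1 0.2 0.2]
(22, 17, 97) [315.  58.]
(-22, 17, 97) [330. 408.]
(22, -17, 97) [592.  58.]
(-22, -17, 97) [576. 408.]
(22, 0, 70) [453.  94.]
(0, 17, 75) [345. 240.]
(0, -17, 75) [561. 240.]
(0, 17, 84) [337. 241.]
(0, 17, 66) [352. 239.]
```

View pics/w18.png

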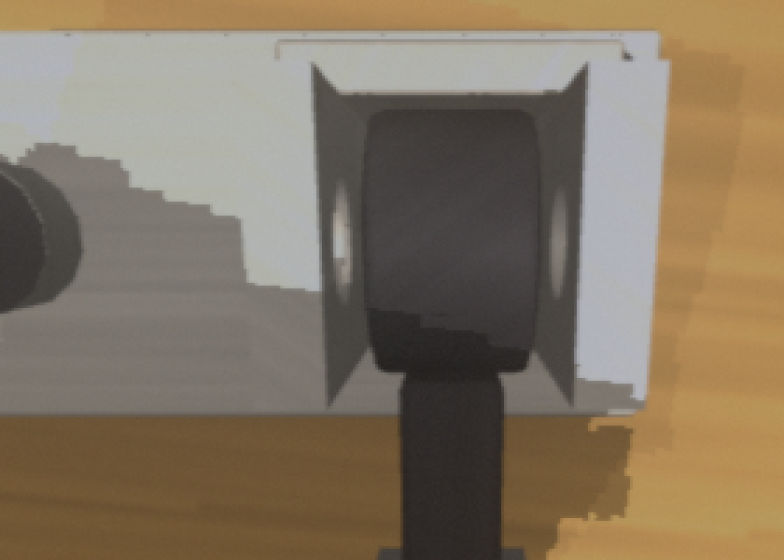

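View pics/s18c.png

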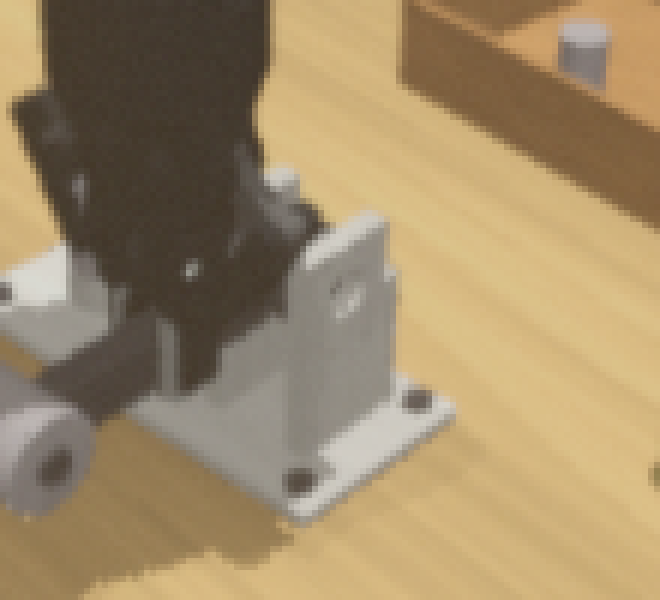

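```bash
python3 - <<'E'
from h import *
s=sensors.sense();p=eyes.camera('wrist');H=np.linalg.inv(np.array(p['hand_eye']));K=np.array(p['intrinsics'])
def pt(x,y,z): 
    c=K@(H@[x,y,z,1])[:3];return ((c[:2]/c[2]-[159.6,39.6])*2.8).round(1)
for x in (.066,.067,.068,.069): print(x,pt(x,-.017,-.0158),pt(x,.017,-.0158))
cv2.imwrite('pics/w19.png',cv2.resize(p['image'][70:160,265:375,::-1],None,fx=6.5,fy=6.5,interpolation=3))
E
```

```text
0.066 [342.3 253.3] [557.4 253.3]
0.067 [342.  246.8] [557.6 246.8]
0.068 [341.8 240.2] [557.9 240.2]
0.069 [341.5 233.6] [558.1 233.6]
```

View pics/w19.png

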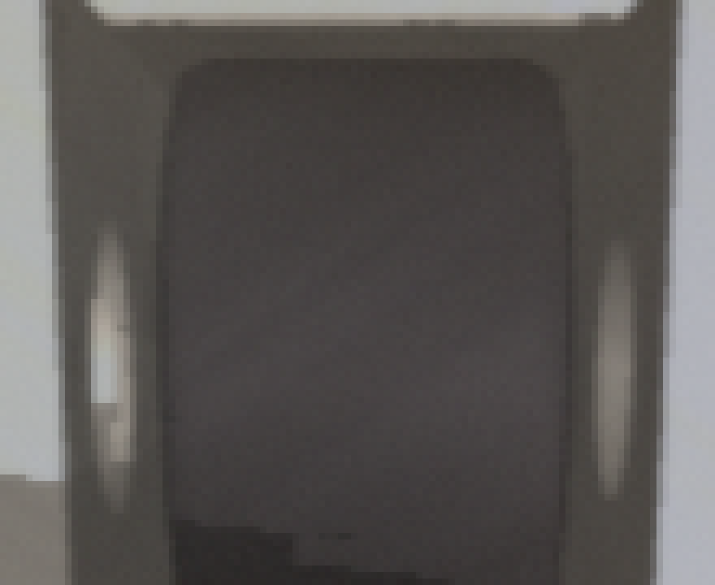

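The ear-hole slits are centred at crop row 243, where the eye axis would be at tool x 67.7 mm. The eye is at about 67 mm, so I need roughly +0.8 mm. I'll probe the wall gently to check (nominal clearance 2 mm).

Request:
{"op": "apply_moves", "data": {
  "motion": [
    [0,0,0,0.8,0.2,0.2,1],
    [0,0,0,0,0,0,1],
    [0,0,0,1.2,0,0,1],
    [0,0,0,0,0,0,1],
    [0,0,0,0,0,0,1]
  ]
}}

```text
time: 18.28
tool_pos: [0.4934, -0.0557, 0.0591]
orientation: [0.999, 0.054, 0.0, 0.0]
ft_force: [-0.3, 0.2, -3.5]
finger_gap: 0.0145
```

Request:
{"op": "apply_moves", "data": {
  "motion": [
    [0,0,0,0.4,0,0,1],
    [0,0,0,0,0,0,1],
    [0,0,0,0,0,0,1]
  ]
}}

```text
time: 18.53
tool_pos: [0.4937, -0.0556, 0.0591]
orientation: [0.999, 0.053, -0.0, -0.0]
ft_force: [0.2, 0.6, -3.9]
finger_gap: 0.0145
```

Request:
{"op": "apply_moves", "data": {
  "motion": [
    [0,0,0,0.4,0,0,1],
    [0,0,0,0,0,0,1],
    [0,0,0,0,0,0,1]
  ]
}}

```text
time: 18.78
tool_pos: [0.4941, -0.0556, 0.0591]
orientation: [0.999, 0.053, 0.0, 0.0]
ft_force: [-0.4, -0.3, -3.9]
finger_gap: 0.0144
```

Request:
{"op": "apply_moves", "data": {
  "motion": [
    [0,0,0,0.4,0,0,1],
    [0,0,0,0,0,0,1],
    [0,0,0,0,0,0,1]
  ]
}}

```text
time: 19.03
tool_pos: [0.4945, -0.0555, 0.0591]
orientation: [0.999, 0.054, 0.0, 0.0]
ft_force: [-0.6, -0.7, -3.0]
finger_gap: 0.0149
```

Request:
{"op": "apply_moves", "data": {
  "motion": [
    [0,0,0,0.4,0,0,1],
    [0,0,0,0,0,0,1],
    [0,0,0,0,0,0,1]
  ]
}}

```text
time: 19.28
tool_pos: [0.4947, -0.0555, 0.0591]
orientation: [0.999, 0.053, -0.0, -0.0]
ft_force: [-1.1, -0.3, -2.0]
finger_gap: 0.0147
```

Request:
{"op": "apply_moves", "data": {
  "motion": [
    [0,0,0,0.4,0,0,1],
    [0,0,0,0,0,0,1],
    [0,0,0,0,0,0,1]
  ]
}}

```text
time: 19.53
tool_pos: [0.4947, -0.0554, 0.059]
orientation: [0.999, 0.053, -0.0, -0.0]
ft_force: [-4.9, -0.2, -2.1]
finger_gap: 0.0142
```

Contact at tool x 0.4947. The wall top meets the eye 5 mm below its centre, so the aligned position is 2.6 mm back, at 0.4921, which agrees with the picture estimates. Backing off.

Request:
{"op": "apply_moves", "data": {
  "motion": [
    [0,0,0,-1.6,0,0,1],
    [0,0,0,-1.6,0,0,1],
    [0,0,0,0,0,0,1],
    [0,0,0,0,0,0,1],
    [0,0,0,0,0,0,1]
  ]
}}

```text
time: 19.95
tool_pos: [0.4923, -0.0558, 0.0592]
orientation: [0.999, 0.053, 0.0, 0.0]
ft_force: [-1.1, 0.1, -4.0]
finger_gap: 0.0145
```

Request:
{"op": "apply_moves", "data": {
  "motion": [
    [0,0,0,0,0,0,1],
    [0,0,0,0,0,0,1],
    [0,0,0,0,0,0,1],
    [0,0,0,0,0,0,1]
  ]
}}

```text
time: 20.28
tool_pos: [0.4921, -0.0558, 0.0591]
orientation: [0.999, 0.054, 0.0, 0.0]
ft_force: [-0.7, -0.1, -3.4]
finger_gap: 0.0145
```

```bash
python3 - <<'E'
from h import *
s=sensors.sense();p=eyes.camera('wrist')
plan([0.4921,-0.0558,0.0592],6.1);print(s['moment'],s['joint_velocities'].round(4))
cv2.imwrite('pics/w20.png',cv2.resize(p['image'][40:240,160:440,::-1],None,fx=2.8,fy=2.8,interpolation=3))
q=eyes.camera('side')
for n,X in [('hole',(0,-27,75)),('holetop',(0,-27,84)),('top',(22,-27,97))]: print(n,proj(bpts(.559,-.0487,.1065,[X])[0],q))
a=q['image'][170:240,300:400];cv2.imwrite('pics/s20c.png',cv2.resize(a[:,:,::-1],None,fx=8,fy=8,interpolation=3))
t=eyes.camera('top');a=t['image'][60:280,190:460];cv2.imwrite('pics/t20.png',cv2.resize(a[:,:,::-1],None,fx=2.7,fy=2.7,interpolation=3))
for k in range(0):pass
print(sensors.sense()['ft_force'])
E
```

```text
t 20.33 pos [ 0.4921 -0.0558  0.0591] yaw 6.13 tiltz [ 1.e-04  0.e+00 -1.e+00] gap 0.0146 F [-0.6 -0.3 -3.2]
turn toolz 0.03  then shift mm [-0.   0.  -0.1]; shift before turn [-0.   0.  -0.1]
[ 0.00377648  0.02568994 -0.02370058] [-0.0006  0.0008  0.     -0.0001 -0.0003  0.0008]
hole [347.39191134 218.32295142]
holetop [347.50517328 215.01218728]
top [354.30469062 206.09974156]
[-0.165176   -0.62736786 -3.20563745]
```

View pics/w20.png

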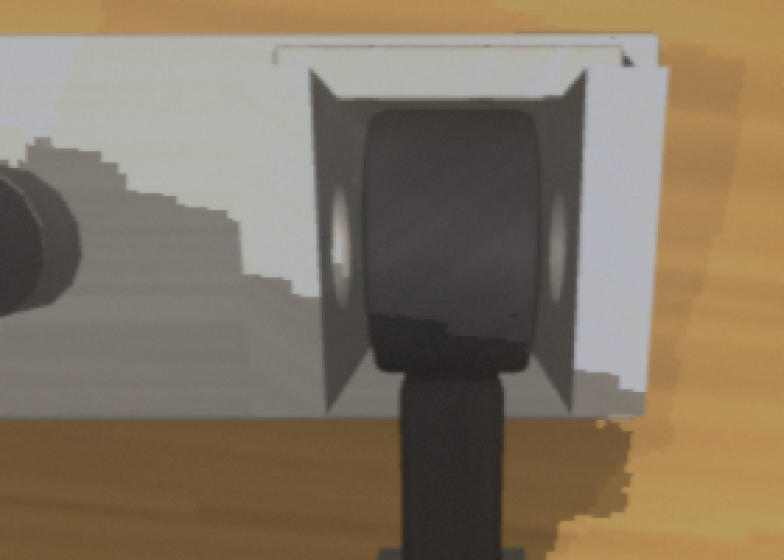

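View pics/s20c.png

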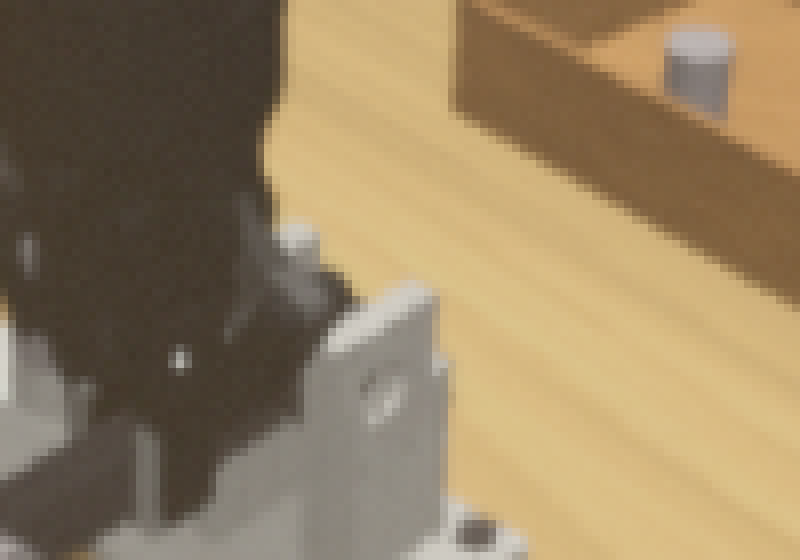

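View pics/t20.png

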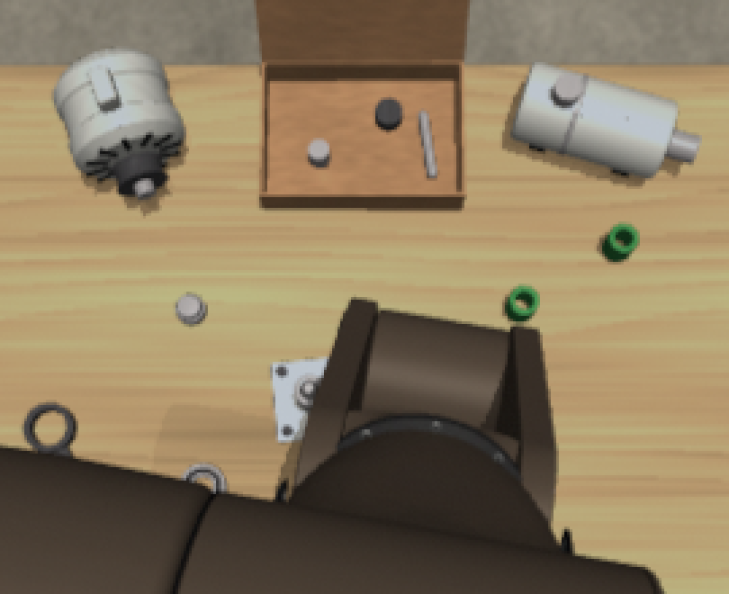

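The job is aligned and steady: the slit rows (245–246) match the eye axis (247), and the force reading is only the arm's own weight. Handing in.

```bash
python3 - <<'E'
from h import *
print(job.hand_in())
E
```

```text
the job is handed in; nothing more can be done
None
```

I slid the steel sleeve down the stud onto its seat and let go. Then I picked up the tensioner arm, lowered its eye between the ears with the roller out of the open side, and handed the job in at about 20 s with the arm still held there.

**Sleeve:**
- It touched the seat with the tool at 38.8 mm, against 38.6 mm expected, with about 8 N of push.
- After release it stood on the seat with the stud showing out of its top.

**Eye alignment:**
- **Along x:** a gentle touch on the wall (about 5 N) and the wrist picture both put the aligned tool position at x = 0.4921 m, and the arm was held there. The first outline estimate said 0.4924 m, so they differ by 0.3 mm.
- **Sideways:** the strips of free space on the two sides of the eye look about equal, and the yaw is 6.13° against 6.1° estimated for the bracket.
- **Height:** this comes only from the lift above the table, aiming for the eye at 75 mm. No camera view confirmed it directly.

**Steadiness:** the last force reading was about 3.3 N, which is the arm's own weight, so it is not leaning on the bracket. The joints were nearly still.

The plug, bearing, conrod and the two green sleeves were not touched. In the last top view the plug and green sleeves stand where they were, but the robot partly hid the bearing and conrod. The wrist camera's scale reads about 1% off, within its stated calibration.

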